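# Load the toy steriliser, press its lid home and set the dial

### The arm

A 6-joint arm with a two-finger parallel gripper is mounted at the origin on the work surface. World frame = base frame: x ahead of the robot, y to its left, z up, the work surface at z = 0. Lengths are in mm, angles in rad, forces in N, time in s.
With the tool pointing down it reaches from about 275 to 750 mm from the base axis. Payload 10.2 kg.
Tool frame: the origin (TCP) lies on the front face of the gripper's body, between the roots of the fingers; the fingertips stand 73 mm ahead of it and the grasp point (between the pads) lies ctrl.grip_depth ahead of it (ctrl.grip_depth is the distance from the TCP to the grasp point, in mm); z points along the fingers, y is the direction in which the jaws open and shut (so a half turn about z gives the same grasp; the last joint's range is limited). The gripper opens to 85 mm and grips with 20 to 120 N. Pads are 22 mm wide; open, the fingers measure 114 mm over their backs; the gripper's body (76 mm by 85 mm) begins 54 mm behind the grasp point. The pads swing forward as they close: fully open they stand 13 mm farther back than shut.
Start: joints at [0.912, 0.313, 1.498, -0, 1.331, -0.223], TCP at [221.635, 475.93, 303.894] pointing down, gripper open.
Joint ranges: [-2.94, 2.94], [-0.97, 2.17], [0.19, 2.56], [-1.23, 4.37], [0.02, 3.11], [-2.88, 2.88]. Speed limits (rad/s): [2.39, 2.39, 3.01, 3.14, 3.14, 3.14].

### API

Orientations are given as a unit quaternion [w, x, y, z].
In Python, from rig import readout, capture, ctrl, nets gives the robot as it stands. The module is installed in compiled form; this text tells all that it offers.
- The arm moves only by the tool apply_moves, never from a script. Its argument "targets" is a list of rows, each a list of 4 numbers: the shift along the tool's x, y, z in cm, then the turn about the tool's z in degrees. A call has 1 to 8 rows; each row shifts and turns the commanded pose from where the row before left it, along the tool's axes as they then stand; what a row does not reach is not made up. A row lasts 1/10 s, in which the tool goes at most 50 mm and 8.59 degrees, less where a joint would pass 70% of its speed; a pose out of reach is approached as far as the arm can. A call with a gripper value outside its range is refused whole. "grip" is the finger opening in cm, from 0 to 8.54, set as the call begins (left out, the last holds). The fingers move at their own pace and stop on an object; "force" is the grip in N (left out, the last holds). Time passes only in rows, so rows that do not move let the fingers close. It gives the time, the measured TCP pose, the force and the opening at its end, in the units of the state.
- readout.sense(): the state, without advancing time (a new reading comes with each control period).
- capture(name): name is "side" or "top" or "wrist"; returns a dict with "img" (400x640x3 uint8, red, green, blue), "fov_y" (degrees; the focal length in pixels is half the picture's height over the tangent of half this angle, whatever the lens; pixels are square), "cx", "cy" (the principal point, pixels), "D" ([k1, k2, p1, p2, k3] as OpenCV has them; the pictures are not rectified), "eye" and "rotation" of the camera in the world. Camera axes: x right, y down, z forward; pixel columns grow to the right and rows downward; lengths in mm; the calibration is good to about 2 mm. A picture is of the moment at which its call begins. There is no depth.
- ctrl.finish_job(): hands the job in, once; it reports no verdict.
Trained networks look in the newest picture that a camera, given by its name, has taken for a name from the list of things; names that differ only in an ending like _2 or _b are one class to them, and where a whole thing is asked for, a point or a joint stands for the part that bears it (a point fixed in the world has none). Each returns a list of dicts, best first, with "score" (0 to 1); they miss things now and then, are a little off and sometimes report something else, mostly with a low value. They report only what shows in the picture. A call takes as long as a camera call. They do not tell look-alikes from the thing itself.
- nets.boxes_of(camera, target): "location" ([column, row] as shares, 0 to 1, of the picture: columns of its width, rows of its height, amid what is visible of it).
The state is a dict: "time_s": time; "joints": joint angles; "dq": joint speeds; "tau": joint torques, N m; "eef_pos": TCP position; "ee_rot": TCP orientation; "force": force on the tool from outside, world axes, zero at the start; "wrist_torque": the same for the moment, N m; "grip_width": opening from 0.0 (shut) to 1.0 (fully open).
Only numpy, scipy, OpenCV 4.12 (cv2) and the standard library are available. Lean on these libraries where they do the work, as an engineer would, in place of code of your own. Each camera call takes 0.05 s, during which the arm holds its last target.

### The job

Get the toys ready to be sterilised: put every small building block on the table into the round tub of the steriliser, then put the loose lid on the tub and press it down until it is fully seated and level all round. After that turn the dial to the long bar mark and let it rest in its notch. Leave the bowl and the lorry alone.

Things in the scene. Friction and masses are not known exactly. Their poses are not given: they have to be found in the camera images.
- steriliser: Toy steriliser, fixed to the table: grey base plate 160 x 250 x 20 mm carrying a white round tub and a white control block (150 x 90 mm, flat deck 110 mm above the table). Origin: centre of the plate's underside; z up. In its frame the tub's axis is at y = +55 mm and the dial's at y = -78 mm (x = 0): from the robot at yaw 0, the tub is left of the dial.
- tub_rim (a point): Centre of the tub's mouth, level with the rim, 110 mm above the table. Tub: outer diameter 138 mm, inner 124 mm. Eight small rounded spring catches stand about 8 mm inward of the inner wall, 5 mm below the rim; the lid snaps past them when pressed.
- tub_floor (a point): Centre of the tub's inner floor, 80 mm below the rim. The lid's plug takes the top 20 mm of the tub, so blocks must lie lower than 60 mm over the floor.
- lid: Loose grey round lid, right way up on the table, 140 g. Origin: centre of its underside; z up. From below: a round plug 20 mm high (diameter 100 mm at the bottom, 114 mm half way, 104 mm at the top), a flange of diameter 148 mm from 20 to 26 mm, a central upright round handle 28 mm in diameter from 26 to 58 mm.
- lid_seat (a point): Centre of the underside of the lid's flange (20 mm above the lid's origin); seated, it coincides with tub_rim. Laid on the tub the lid rests loosely on the catches, flange about 8 mm above the rim; a push of 10 to 15 N straight down at its centre makes it snap down until the flange lies on the rim, and it stays.
- dial (a joint): Angle of the selector dial, rad, growing clockwise seen from above. Spring notches at 0, 0.6, 1.2, 1.8, 2.4 (about 0.05 N m). In the steriliser's frame the pointer is at angle pi + 1.2 - dial from x (counter-clockwise), so at 1.2 it points to the front (-x). Marks on the deck: small black dots at 0, 0.6, 1.2, 2.4; the long black bar (26 x 6 mm, radial) at 1.8. Starts at 0, 0.6 or 1.2.
- dial_grip (a point): Point on the dial's axis at the height to grip, 30 mm above the deck. The dial: a grey disc 42 mm across with an upright black bar along the pointer direction, 42 mm long, 12 mm wide, top 39 mm and foot 7 mm above the deck; a white line on its top marks the pointing end. Axes turn with the dial: x is the pointer direction, z up.
- domino: Red wooden domino block, 50 x 25 x 10 mm (x, y, z), lying flat. Origin: centre of its underside. May be absent.
- arch: Blue plastic arch, 50 x 22 x 30 mm (x, y, z), standing on two legs, the opening running along y (22 mm wide, 18 mm high). Origin: centre of its underside. May be absent.
- prism: Green square wooden prism, 44 x 24 x 24 mm (x, y, z), lying. Origin: centre of its underside. May be absent.
- wheel: Plain wooden disc, diameter 38 mm, 18 mm high, lying flat. Origin: centre of its underside. May be absent.
- beam: Brown wooden beam, 58 x 17 x 17 mm (x, y, z), lying. Origin: centre of its underside. May be absent.
- tile: Plain plywood tile, 38 x 30 x 14 mm (x, y, z), lying flat. Origin: centre of its underside. May be absent.
- bowl: Small white enamel bowl, 110 mm across, 45 mm high; to be left alone. Origin: centre of its underside.
- lorry: White toy lorry, 115 mm long (x), 52 mm wide, 64 mm high; to be left alone. Origin: centre of its underside.
Not all that is in view belongs to the job. What is shaped like the lid but brown or turquoise is not meant.

How it is judged:
By the outcome, as a careful person would: the job done as asked, in the order asked, and still so for the second after the job is handed in, with the robot touching nothing.
Of domino, arch, prism, wheel, beam, tile only 4 to 6 are there at a start; the rules pass over those that are not, and their reading is None.
At some moment in a run one of domino, arch, prism, wheel, beam, tile may be knocked a few centimetres aside while the robot is not near it.
Once in a run the grip may slacken for a moment while it holds something.
It also fails if it takes over 210 s, if anything falls off the work surface, if the arm or the gripper's body presses on something with over 40 N, if the wrist force passes 120 N, or if a joint passes its speed limit or range.

## Working session

There is one attempt and no reset: what is moved stays moved. The work goes in short steps, Python scripts to look and compute and a tool call to move; the robot and the scene stay as the last step left them, time stands still between calls to the robot, and variables do not carry over. Pictures are saved under pics/ and viewed, and the job is handed in when it is done.

Besides the shell and the picture viewer there is one more tool, called after "Request:" by a JSON object that holds its "method" and its "body", one argument or row to a line. apply_moves: Moves the arm, as the interface text tells. Its arguments: {"type":"object","properties":{"targets":{"type":"array"},"grip":{"type":"number"},"force":{"type":"number"}},"required":["targets"]}

```bash
ls; mkdir -p pics
python3 - <<'E'
from rig import readout,capture,ctrl,nets
import cv2
s=readout.sense();print(s);print(ctrl.grip_depth)
for n in ["side","top","wrist"]:
    c=capture(n);cv2.imwrite(f"pics/{n}0.png",c["img"][:,:,::-1]);print(n,{k:v for k,v in c.items() if k!="img"})
E
```

```text
pics
{'time_s': 0.0, 'joints': array([ 9.11590732e-01,  3.13453472e-01,  1.49846145e+00, -1.88308199e-05,
        1.33103476e+00, -2.23386328e-01]), 'dq': array([-1.51238242e-03,  3.56461878e-04, -9.41625098e-05, -7.74427756e-04,
       -1.15101857e-03,  2.69722913e-04]), 'tau': array([-1.34139569e-03, -4.12260926e+01, -2.59744745e+01, -2.37601716e-04,
        4.01241836e-03, -1.84146040e-05]), 'eef_pos': array([221.52538092, 475.77636422, 303.32407541]), 'ee_rot': array([-2.81533312e-04,  2.16186926e-01,  9.76351757e-01, -6.17418616e-04]), 'force': array([ 0.12857499, -0.29935531,  0.22940888]), 'wrist_torque': array([ 0.02720528,  0.0211245 , -0.00804325]), 'grip_width': 0.9987243156332959}
53.900000000000006
side {'fov_y': 55.01510959975965, 'cx': 315.9359134619771, 'cy': 197.06942066922554, 'D': array([-0.02861522,  0.        ,  0.        ,  0.        ,  0.        ]), 'eye': array([ 206.49575323, -775.91973746,  881.05710874]), 'rotation': array([-0.40563005,  0.88299406, -0.21440093,  0.09908584])}
top {'fov_y': 57.774542362802386, 'cx': 317.29127770823624, 'cy': 198.9656705270243, 'D': array([-0.03107599,  0.        ,  0.        ,  0.        ,  0.        ]), 'eye': array([ 518.18397015,   -1.82181833, 1161.04425549]), 'rotation': array([-0.02558133,  0.71427881, -0.69910058,  0.02024236])}
wrist {'fov_y': 65.99010399587814, 'cx': 321.7482802303443, 'cy': 198.02377437321823, 'D': array([-0.04432549,  0.        ,  0.        ,  0.        ,  0.        ]), 'eye': array([148.46835591, 509.48057849, 372.91462833]), 'rotation': array([0.13439056, 0.83249047, 0.53065733, 0.08544935])}
```

View pics/top0.png

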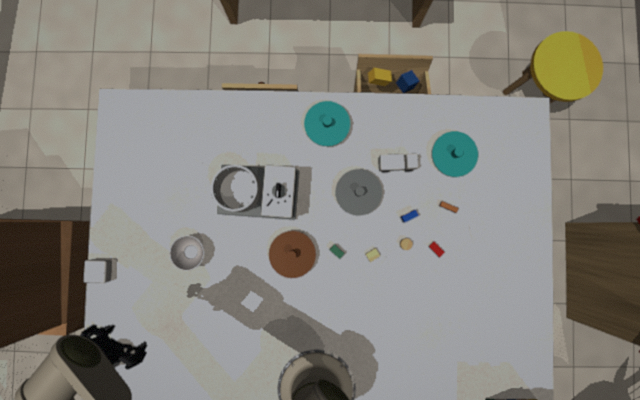

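View pics/side0.png

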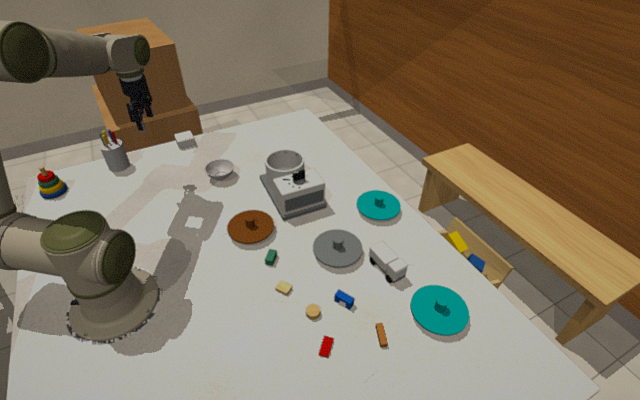

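View pics/wrist0.png

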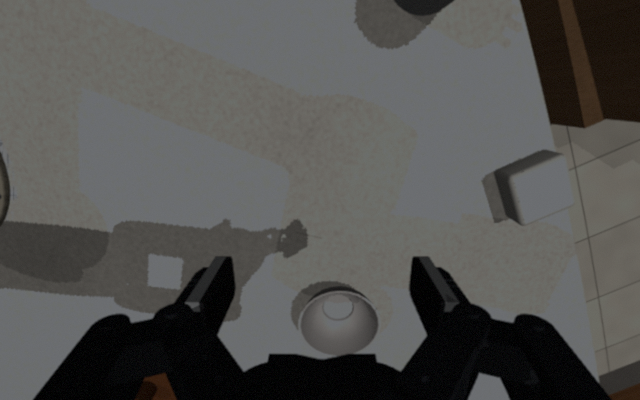

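```bash
cat > h.py <<'E'
import numpy as np, cv2
from scipy.spatial.transform import Rotation as R
def rot(q): return R.from_quat([q[1],q[2],q[3],q[0]]).as_matrix()
def K(c):
    f=200/np.tan(np.radians(c["fov_y"]/2)); return np.array([[f,0,c["cx"]],[0,f,c["cy"]],[0,0,1.]])
def unproj(c,uv,z):
    uv=np.asarray(uv,float).reshape(-1,1,2)
    p=cv2.undistortPoints(uv,K(c),c["D"]).reshape(-1,2)
    d=np.c_[p,np.ones(len(p))]@rot(c["rotation"]).T
    t=(z-c["eye"][2])/d[:,2]
    return c["eye"]+d*t[:,None]
def proj(c,X):
    X=np.asarray(X,float).reshape(-1,3); M=rot(c["rotation"]).T
    r=cv2.Rodrigues(M)[0]; t=-M@c["eye"]
    return cv2.projectPoints(X,r,t,K(c),c["D"])[0].reshape(-1,2)
def tool():
    from rig import readout
    s=readout.sense(); return s,np.array(s["eef_pos"]),rot(s["ee_rot"])
def yaw():
    s,p,M=tool(); return np.arctan2(M[1,1],M[0,1]) # direction of jaw axis
def goto(x,y,z,jaw=None):
    """grasp point target world mm; jaw: world angle of jaw axis (rad). prints turn then shifts(after the turn), cm"""
    from rig import ctrl
    s,p,M=tool(); a=np.arctan2(M[1,1],M[0,1]); th=0
    if jaw is not None:
        th=(jaw-a+np.pi/2)%np.pi-np.pi/2   # world ccw
        j6=s["joints"][5]
    tt=-th # tool z down
    M2=M@R.from_euler('z',tt).as_matrix()
    d=np.array([x,y,z+ctrl.grip_depth])-p
    print(f"turn {np.degrees(tt):.1f} deg; shift after turn cm {np.round(M2.T@d/10,2)}; before turn {np.round(M.T@d/10,2)}; j6 {np.degrees(s['joints'][5]):.0f} t {s['time_s']:.1f} F {np.round(s['force'],1)} g {s['grip_width']:.2f} jaw {np.degrees(a):.1f}")
def snap(name,fn,box=None,k=3):
    from rig import capture
    c=capture(name); im=c["img"][:,:,::-1]
    if box: x0,y0,x1,y1=box; im=im[y0:y1,x0:x1]
    cv2.imwrite("pics/"+fn,cv2.resize(im,None,fx=k,fy=k,interpolation=cv2.INTER_CUBIC) if k!=1 else im)
    return c
E
python3 - <<'E'
from h import *
from rig import nets
c=snap("top","top1.png",(205,95,485,275),2.8)
H=dict(domino=10,arch=30,prism=24,wheel=18,beam=17,tile=14,bowl=45,lorry=64,lid=26,steriliser=110,dial_grip=149,tub_rim=110)
for n in H:
    for b in nets.boxes_of("top",n)[:4]:
        u=np.array(b["location"])*[640,400]
        print(n,round(b["score"],2),u.round(1),unproj(c,u,H[n])[0].round(0))
E
```

```text
domino 0.7 [434.7 247.9] [ 446. -367.   10.]
arch 0.44 [408.3 216.7] [ 542. -277.   30.]
arch 0.36 [399.1 165.7] [ 702. -248.   30.]
prism 0.52 [336.3 253.6] [423. -55.  24.]
wheel 0.46 [406.1 243.3] [ 459. -274.   18.]
beam 0.53 [449.3 202.7] [ 589. -410.   17.]
tile 0.33 [257.6 191.2] [613. 198.  14.]
bowl 0.96 [184.5 252.8] [416. 412.  45.]
bowl 0.66 [372.8 255.4] [ 421. -166.   45.]
lorry 0.96 [397.8 160.8] [ 711. -236.   64.]
lorry 0.57 [257.5 190.9] [610. 190.  64.]
lid 0.75 [326.6 121.7] [839. -17.  26.]
lid 0.67 [359.4 189.5] [ 624. -124.   26.]
lid 0.59 [453.  155.1] [ 740. -420.   26.]
lid 0.57 [289.5 254.6] [416.  90.  26.]
steriliser 0.65 [255.8 190.1] [608. 187. 110.]
dial_grip 0.72 [278.3 188.2] [612. 117. 149.]
tub_rim 0.59 [259.4 192.3] [602. 176. 110.]
```

View pics/top1.png

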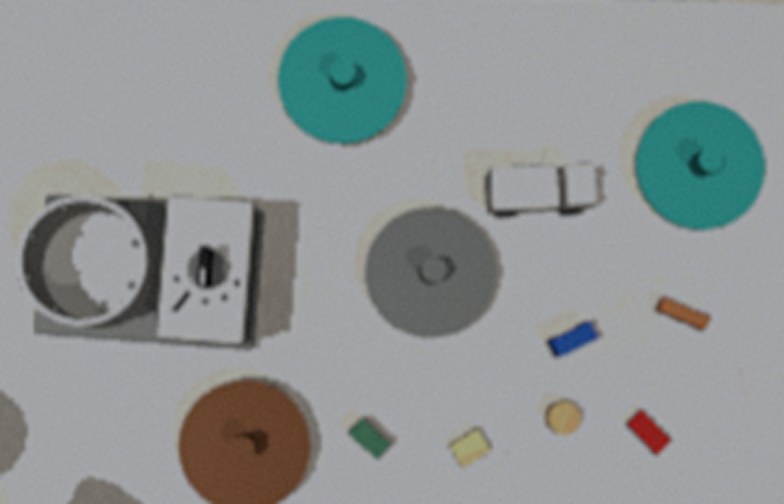

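Run:
```python
from h import *
from rig import capture
c=capture("wrist");s,p,M=tool()
print("fwd",rot(c["rotation"])[:,2], "in tool eye",M.T@(c["eye"]-p),"rot in tool",(M.T@rot(c["rotation"])).round(2).tolist())
print(unproj(c,[[320,200],[0,0],[640,0],[0,300],[640,300]],0).round(0)-p)
goto(520,-220,270,np.pi/2)
```

```text
fwd [ 0.28556847 -0.1322092  -0.94919512] in tool eye [ 80.48334524  -0.39247373 -69.49194033] rot in tool [[-0.0, -0.95, -0.31], [1.0, -0.0, 0.0], [-0.0, -0.31, 0.95]]
[[  40.36438149  -21.91533175 -303.90001026]
 [-326.63561851 -246.91533175 -303.90001026]
 [ -22.63561851  405.08466825 -303.90001026]
 [ -19.63561851 -535.91533175 -303.90001026]
 [ 395.36438149  355.08466825 -303.90001026]]
turn -25.0 deg; shift after turn cm [-29.84 -69.59  -2.  ]; before turn [-56.43 -50.49  -2.  ]; j6 -13 t 0.8 F [ 0.1 -0.7  0.5] g 1.00 jaw 65.0
```

Request:
{"method": "apply_moves", "body": {
  "targets": [
    [0,0,0,-8.33],
    [0,0,0,-8.33],
    [0,0,0,-8.33],
    [-1.86,-4.35,0,0],
    [-1.86,-4.35,0,0],
    [-1.86,-4.35,0,0],
    [-1.86,-4.35,0,0],
    [-1.86,-4.35,0,0]
  ]
}}

```text
time_s: 1.65
eef_pos: [315.0, 256.8, 304.1]
ee_rot: [0.0, -0.0, 1.0, 0.0]
force: [0.8, 0.8, 1.0]
grip_width: 0.995
```

Request:
{"method": "apply_moves", "body": {
  "targets": [
    [-1.86,-4.35,0,0],
    [-1.86,-4.35,0,0],
    [-1.86,-4.35,0,0],
    [-1.86,-4.35,0,0],
    [-1.86,-4.35,0,0],
    [-1.86,-4.35,0,0],
    [-1.86,-4.35,0,0],
    [-1.86,-4.35,0,0]
  ]
}}

```text
time_s: 2.45
eef_pos: [464.0, -91.5, 304.0]
ee_rot: [0.0, 0.0, 1.0, -0.0]
force: [0.9, 0.6, 0.4]
grip_width: 1.004
```

Request:
{"method": "apply_moves", "body": {
  "targets": [
    [-1.86,-4.35,0,0],
    [-1.86,-4.35,0,0],
    [-1.86,-4.35,0,0],
    [0,0,0,0]
  ]
}}

```text
time_s: 2.85
eef_pos: [520.2, -224.4, 302.6]
ee_rot: [-0.0, 0.002, 1.0, -0.0]
force: [-0.4, 1.4, -0.2]
grip_width: 1.0
```

Run:
```python
from h import *
from rig import nets
goto(520,-220,270,np.pi/2)
c=snap("wrist","w1.png",None,1.25)
c=snap("side","s1.png",None,1.25)
```

```text
turn -0.2 deg; shift after turn cm [ 0.02  0.44 -2.13]; before turn [ 0.02  0.44 -2.13]; j6 -125 t 2.9 F [-0.4  1.4 -0.2] g 1.00 jaw 89.8
```

View pics/w1.png

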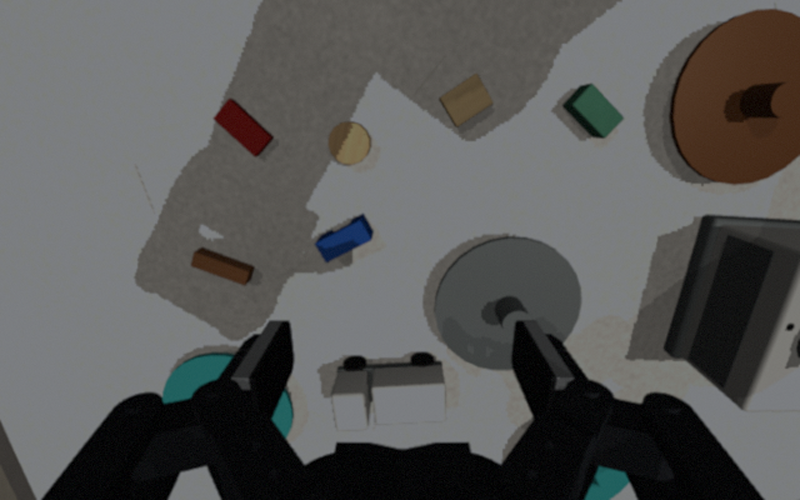

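```bash
cat >> h.py <<'E'
DIM=dict(domino=(50,25,10),arch=(50,22,30),prism=(44,24,24),wheel=(38,38,18),beam=(58,17,17),tile=(38,30,14))
def hullmask(c,n,x,y,a,z0=0,k=4,roi=None):
    L,W,H=DIM[n]
    if n=="wheel":
        t=np.linspace(0,2*np.pi,32,endpoint=False); P=np.c_[19*np.cos(t),19*np.sin(t)]
    else: P=np.array([[1,1],[1,-1],[-1,-1],[-1,1]])*[L/2,W/2]
    ca,sa=np.cos(a),np.sin(a); P=P@np.array([[ca,sa],[-sa,ca]])+[x,y]
    X=np.r_[np.c_[P,np.full(len(P),z0)],np.c_[P,np.full(len(P),z0+H)]]
    q=proj(c,X); hull=cv2.convexHull(q.astype(np.float32)).reshape(-1,2)
    return hull
def fit(c,n,uv,z0=0,sat=None,r=45,k=4):
    """uv approx pixel; segments by chroma around it"""
    img=c["img"]; u0,v0=int(uv[0])-r,int(uv[1])-r; u0=max(u0,0);v0=max(v0,0)
    im=img[v0:v0+2*r,u0:u0+2*r]; im=cv2.resize(im,None,fx=k,fy=k,interpolation=cv2.INTER_CUBIC)
    im=cv2.GaussianBlur(im,(0,0),k*0.5).astype(float)
    S=(im.max(2)-im.min(2))/(im.max(2)+12)
    S8=(np.clip(S,0,1)*255).astype(np.uint8)
    th=cv2.threshold(S8,0,255,cv2.THRESH_OTSU)[0] if sat is None else sat*255
    m=(S8>th).astype(np.uint8)
    nl,lab,st,cen=cv2.connectedComponentsWithStats(m)
    ctr=(np.array(uv)-[u0,v0])*k
    best=min(range(1,nl),key=lambda i: np.linalg.norm(cen[i]-ctr)-np.sqrt(st[i][4]))
    m=(lab==best).astype(np.uint8)
    H=DIM[n][2]
    cc=cen[best]/k+[u0,v0]
    p=unproj(c,cc,z0+H/2)[0]
    def cost(v):
        h=hullmask(c,n,*v,z0=z0); h=((h-[u0,v0])*k+(k-1)/2)
        mm=np.zeros_like(m); cv2.fillConvexPoly(mm,np.round(h*16).astype(np.int32),1,shift=4)
        return 1-(mm&m).sum()/max((mm|m).sum(),1)
    from scipy.optimize import minimize
    bs=None
    for a in np.radians(np.arange(0,180,22.5)) if n!="wheel" else [0]:
        o=minimize(cost,[p[0],p[1],a],method="Nelder-Mead",options=dict(initial_simplex=[[p[0],p[1],a],[p[0]+6,p[1],a],[p[0],p[1]+6,a],[p[0],p[1],a+.3]],xatol=.02,fatol=1e-4,maxiter=150))
        if bs is None or o.fun<bs.fun: bs=o
    return bs.x,1-bs.fun,th/255
E
python3 - <<'E'
from h import *
from rig import capture
c=capture("wrist")
t=capture("top")
vis=cv2.resize(c["img"][:,:,::-1],None,fx=1.25,fy=1.25)
for n,u in dict(domino=(242,127),wheel=(350,143),tile=(466,100),prism=(593,111),arch=(345,238),beam=(222,265)).items():
    v,q,th=fit(c,n,np.array(u)/1.25,r=38)
    print(n,v[:2].round(1),np.degrees(v[2]).round(1),"iou",round(q,3),round(th,2))
    cv2.polylines(vis,[np.round(hullmask(c,n,*v)*1.25).astype(int)],True,(255,0,255),1)
    tp=proj(t,[v[0],v[1],DIM[n][2]/2])[0]
    v,q,th=fit(t,n,tp,r=14)
    print("  top",n,v[:2].round(1),np.degrees(v[2]).round(1),"iou",round(q,3),round(th,2))
cv2.imwrite("pics/fit1.png",vis[50:320,150:680])
E
```

```text
domino [ 445.7 -370.4] 226.2 iou 0.853 0.37
  top domino [ 416.3 -364.8] 165.3 iou 0.211 0.26
wheel [ 458.6 -272.7] 6.2 iou 0.929 0.18
  top wheel [ 456.3 -277.7] -9.7 iou 0.507 0.25
tile [ 422.  -168.1] 123.2 iou 0.954 0.19
  top tile [ 420.7 -169.8] 126.5 iou 0.8 0.21
prism [431.4 -53.2] 54.7 iou 0.847 0.19
  top prism [429.7 -56.5] 44.0 iou 0.783 0.18
arch [ 547.7 -281.4] 121.5 iou 0.824 0.35
  top arch [ 540.5 -301.2] 164.0 iou 0.276 0.11
beam [ 579.1 -408.6] 71.7 iou 0.828 0.28
  top beam [ 565. -398.] 35.5 iou 0.283 0.13
```

View pics/fit1.png

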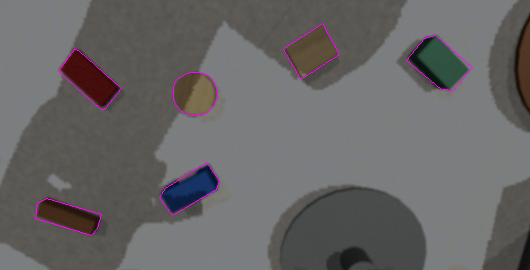

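Run:
```python
from h import *
from rig import nets
c=snap("top","top2.png",(200,140,320,240),6)
for n,z in [("steriliser",110),("dial_grip",149),("tub_rim",110)]:
    for b in nets.boxes_of("top",n)[:3]:
        u=np.array(b["location"])*[640,400]; print(n,round(b["score"],2),u.round(1),unproj(c,u,z)[0].round())
```

```text
steriliser 0.84 [257.9 191.2] [605. 180. 110.]
steriliser 0.7 [371.6 254.7] [ 429. -153.  110.]
dial_grip 0.72 [275.6 187.2] [614. 124. 149.]
tub_rim 0.57 [255.2 191.2] [605. 188. 110.]
```

View pics/top2.png

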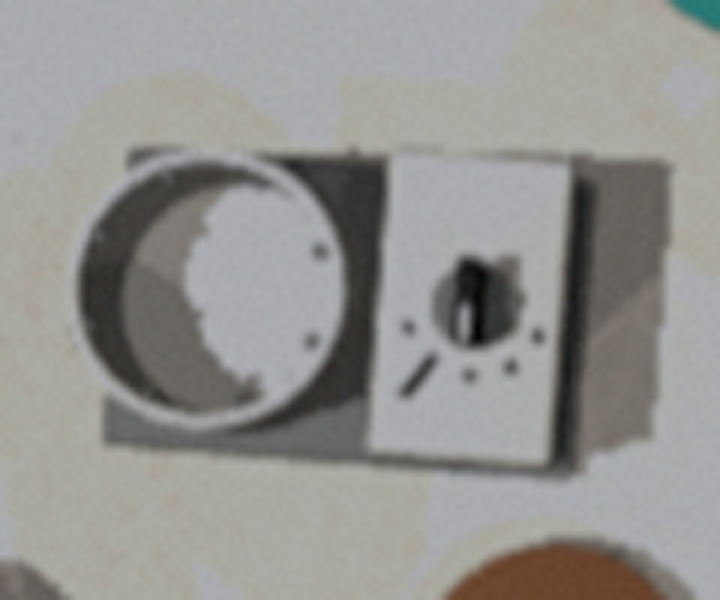

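Run:
```python
from h import *
from rig import capture
from scipy.optimize import least_squares
c=capture("top")
obs=np.array([[211.5,289],[390,152],[575,160],[548,463],[368,448],[490-20,0]][:5])/6+[200,140]-0.42
mod=np.array([[0,55,110],[75,-33,110],[75,-123,110],[-75,-123,110],[-75,-33,110]],float)
def T(v): 
    a=v[2]; X=mod.copy(); X[:,0]=mod[:,0]*np.cos(a)-mod[:,1]*np.sin(a)+v[0]; X[:,1]=mod[:,0]*np.sin(a)+mod[:,1]*np.cos(a)+v[1]; return X
r=least_squares(lambda v:((proj(c,T(v))-obs)*[[2,2]]+0).ravel(),[605,185,0])
v=r.x; print(v[:2],np.degrees(v[2]),r.fun.reshape(-1,2).round(1))
a=v[2]
for n,y in (("tub",55),("dial",-78)): print(n,v[0]-y*np.sin(a),v[1]+y*np.cos(a))
L=proj(c,[0,0,0])
```

```text
[612.32714359 198.64878714] -2.7112548965537284 [[-3.5 -0.7]
 [ 0.9 -1.8]
 [ 0.5 -0.4]
 [ 1.9  1.1]
 [ 0.2  1.8]]
tub 614.9287902587387 253.58722027317788
dial 608.637535583122 120.73610016270784
```

Run:
```python
from h import *
goto(445.7,-370.4,120,np.radians(136.2))
```

```text
turn -46.1 deg; shift after turn cm [16.02 -5.13 13.04]; before turn [  7.4  -15.1   13.04]; j6 -125 t 3.3 F [-0.6  0.2 -0.6] g 1.00 jaw 90.1
```

Request:
{"method": "apply_moves", "body": {
  "targets": [
    [0,0,0,8.37],
    [0,0,0,8.37],
    [0,0,0,8.37],
    [0,0,0,8.37],
    [0,0,0,8.37],
    [0,0,0,8.37],
    [0,0,0,8.37],
    [0,0,0,8.37]
  ],
  "grip": 5,
  "force": 40
}}

```text
time_s: 4.1
eef_pos: [519.4, -219.6, 304.1]
ee_rot: [0.0, 0.554, 0.833, -0.0]
force: [-0.8, -0.1, 0.0]
grip_width: 0.586
```

Request:
{"method": "apply_moves", "body": {
  "targets": [
    [0,0,0,8.37],
    [0,0,0,8.37],
    [0,0,0,8.37],
    [0,0,0,8.37],
    [0,0,0,8.37],
    [0,0,0,8.37],
    [0,0,0,8.37],
    [0,0,0,8.37]
  ]
}}

```text
time_s: 4.9
eef_pos: [519.4, -219.6, 304.1]
ee_rot: [0.0, 0.921, 0.389, 0.0]
force: [0.4, 0.5, -1.1]
grip_width: 0.583
```

Request:
{"method": "apply_moves", "body": {
  "targets": [
    [-4,1.28,3.25,0],
    [-4,1.28,3.25,0],
    [-4,1.28,3.25,0],
    [-4,1.28,3.25,0],
    [0,0,0,0]
  ]
}}

```text
time_s: 5.4
eef_pos: [446.9, -364.1, 177.6]
ee_rot: [-0.003, 0.921, 0.39, -0.001]
force: [0.8, 0.7, 0.4]
grip_width: 0.583
```

Run:
```python
from h import *
c=snap("wrist","w2.png",None,1)
n="domino";u=proj(c,[445.7,-370.4,5])[0];print(u)
v,q,t=fit(c,n,u,r=80);print(v,np.degrees(v[2]),q)
goto(v[0],v[1],21,v[2]+np.pi/2)
```

```text
[326.77994746 204.7252972 ]
[ 443.42943836 -372.03651622    0.78911021] 45.212684510940434 0.9063470627954086
turn 0.7 deg; shift after turn cm [-1.02  0.33 10.5 ]; before turn [-1.02  0.32 10.5 ]; j6 -7 t 5.5 F [0.5 0.7 0.3] g 0.59 jaw -44.1
```

View pics/w2.png

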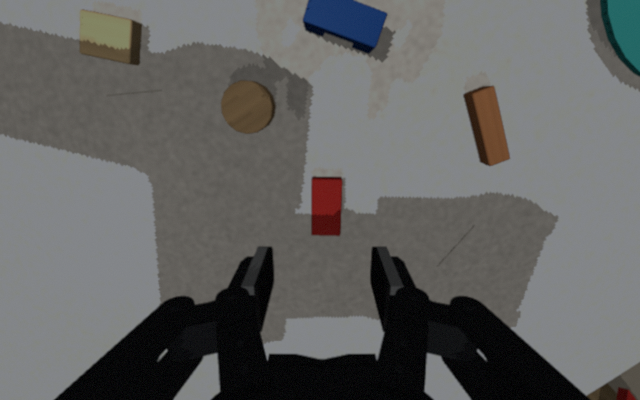

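Request:
{"method": "apply_moves", "body": {
  "targets": [
    [0,0,0,0.7],
    [0,0,0,0],
    [0,0,0,0]
  ]
}}

```text
time_s: 5.75
eef_pos: [450.6, -361.2, 182.6]
ee_rot: [0.001, 0.922, 0.387, 0.0]
force: [-0.1, -0.1, 0.4]
grip_width: 0.584
```

Run:
```python
from h import *
from rig import capture
c=capture("wrist")
n="domino";u=proj(c,[445.7,-370.4,5])[0];print(u)
v,q,t=fit(c,n,u,r=80);print(v,np.degrees(v[2]),q)
goto(v[0],v[1],21,v[2]+np.pi/2)
```

```text
[324.39603448 207.87888229]
[ 443.65502616 -372.07186249    3.92254058] 224.74502042571544 0.9048598064584736
turn 0.7 deg; shift after turn cm [-1.24  0.28 10.75]; before turn [-1.24  0.26 10.75]; j6 -6 t 5.8 F [-0.3  0.  -0.5] g 0.58 jaw -44.5
```

Request:
{"method": "apply_moves", "body": {
  "targets": [
    [-1.24,0.27,2,0.5],
    [0,0,4,0],
    [0,0,3,0],
    [0,0,1.75,0],
    [0,0,0,0],
    [0,0,0,0]
  ]
}}

```text
time_s: 6.4
eef_pos: [443.5, -372.7, 74.9]
ee_rot: [0.001, 0.924, 0.382, 0.0]
force: [-0.2, 0.1, 1.3]
grip_width: 0.585
```

Request:
{"method": "apply_moves", "body": {
  "targets": [
    [0,0,0,0],
    [0,0,0,0],
    [0,0,0,0],
    [0,0,0,0],
    [0,0,0,0]
  ],
  "grip": 0
}}

```text
time_s: 6.9
eef_pos: [443.5, -373.1, 75.6]
ee_rot: [0.001, 0.924, 0.382, 0.0]
force: [-0.5, 1.2, 6.3]
grip_width: 0.269
```

Run:
```python
from h import *
c=snap("wrist","w3.png",None,1)
goto(443.6,-372,21)
```

```text
turn 0.0 deg; shift after turn cm [ 0.09 -0.07  0.07]; before turn [ 0.09 -0.07  0.07]; j6 -7 t 7.0 F [-1.1  1.7  7.4] g 0.27 jaw -45.1
```

View pics/w3.png

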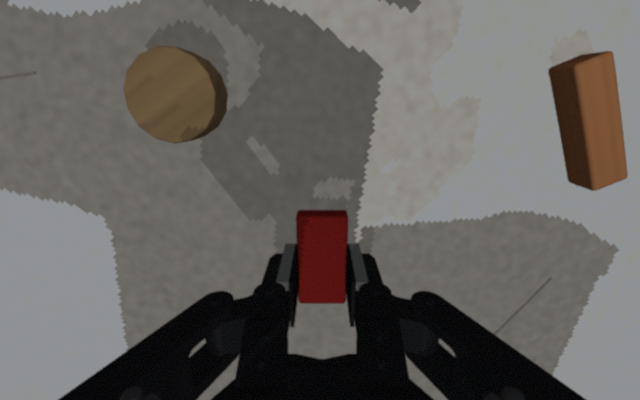

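Request:
{"method": "apply_moves", "body": {
  "targets": [
    [0,0,-3,0],
    [0,0,-5,0],
    [0,0,-5,0],
    [0,0,-5,0],
    [0,0,-2,0],
    [0,0,0,0]
  ]
}}

```text
time_s: 7.55
eef_pos: [443.5, -373.1, 278.1]
ee_rot: [0.004, 0.924, 0.382, 0.001]
force: [0.4, -0.2, -0.6]
grip_width: 0.273
```

Run:
```python
from h import *
goto(599,240,220)
```

```text
turn 0.0 deg; shift after turn cm [ 54.3  -32.45   0.13]; before turn [ 54.3  -32.45   0.13]; j6 -7 t 7.5 F [ 0.4 -0.2 -0.6] g 0.27 jaw -45.1
```

Request:
{"method": "apply_moves", "body": {
  "targets": [
    [4.18,-2.5,0,0],
    [4.18,-2.5,0,0],
    [4.18,-2.5,0,0],
    [4.18,-2.5,0,0],
    [4.18,-2.5,0,0],
    [4.18,-2.5,0,0],
    [4.18,-2.5,0,0],
    [4.18,-2.5,0,0]
  ]
}}

```text
time_s: 8.35
eef_pos: [538.4, 7.1, 273.0]
ee_rot: [-0.0, 0.924, 0.382, -0.001]
force: [1.2, -1.5, 0.1]
grip_width: 0.277
```

Request:
{"method": "apply_moves", "body": {
  "targets": [
    [4.18,-2.5,0,0],
    [4.18,-2.5,0,0],
    [4.18,-2.5,0,0],
    [4.18,-2.5,0,0],
    [4.18,-2.5,0,0],
    [0,0,0,0],
    [0,0,0,0]
  ]
}}

```text
time_s: 9.05
eef_pos: [598.1, 241.8, 272.4]
ee_rot: [-0.0, 0.924, 0.383, -0.001]
force: [-0.1, -0.3, -0.0]
grip_width: 0.276
```

Run:
```python
from h import *
goto(599,240,80)
c=snap("wrist","w4.png",None,1.25)
np.savez("w4.npz",**{k:v for k,v in c.items()})
```

```text
turn 0.0 deg; shift after turn cm [-0.03  0.21 13.85]; before turn [-0.03  0.21 13.85]; j6 57 t 9.1 F [-0.1 -0.3 -0. ] g 0.28 jaw -45.0
```

View pics/w4.png

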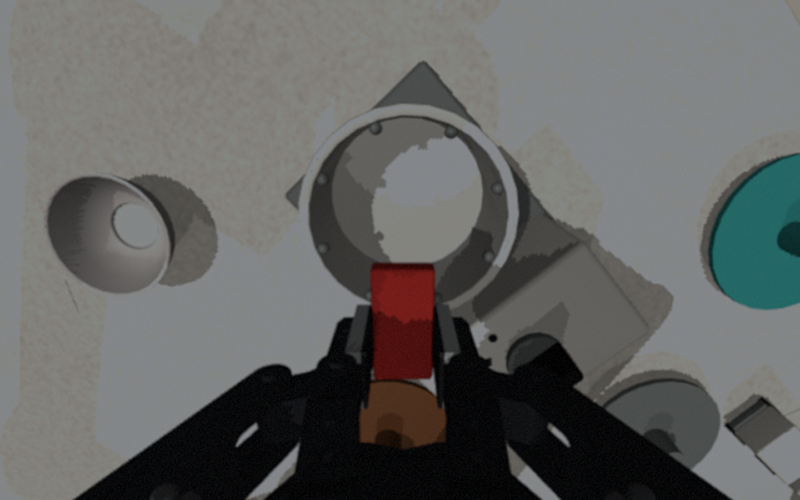

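Run:
```python
from h import *
from scipy.optimize import least_squares
c=dict(np.load("w4.npz"))
# outer rim edge guesses in 1.25 pic
obs=np.array([[300,205],[305,172],[325,138],[360,112],[410,103],[455,112],[490,138],[513,172],[520,205]])/1.25
X=unproj(c,obs,110)[:,:2]
r=least_squares(lambda v:np.linalg.norm(X-v,axis=1)-69,[612,255]);print(r.x,r.fun.round(1))
r=least_squares(lambda v:np.linalg.norm(X-v[:2],axis=1)-v[2],[612,255,69]);print(r.x,r.fun.round(1))
vis=cv2.resize(c["img"][:,:,::-1],None,fx=2.5,fy=2.5)
t=np.linspace(0,2*np.pi,90)
for R_ in (69,62):
    q=proj(c,np.c_[r.x[0]+R_*np.cos(t),r.x[1]+R_*np.sin(t),np.full(90,110)])*2.5
    cv2.polylines(vis,[q.astype(int)],True,(0,0,255),1)
cv2.imwrite("pics/w4b.png",vis[150:650,500:1100])
```

```text
[616.20379969 253.81313209] [-1.4  0.   0.7  0.8 -0.4 -0.1 -0.7 -0.  -0.1]
[616.79133705 254.40633454  68.36489492] [-0.9  0.3  0.7  0.6 -0.6 -0.2 -0.7  0.3  0.5]
```

View pics/w4b.png

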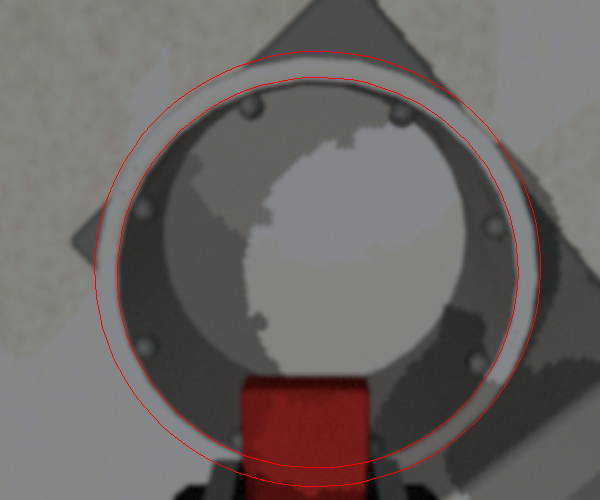

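Request:
{"method": "apply_moves", "body": {
  "targets": [
    [0.1,0.1,4,0],
    [0,0,4,0],
    [0,0,3,0],
    [0,0,2,0],
    [0,0,0,0],
    [0,0,0,0]
  ]
}}

```text
time_s: 9.7
eef_pos: [600.2, 240.2, 144.9]
ee_rot: [0.0, 0.924, 0.381, 0.0]
force: [-0.3, 0.4, 0.2]
grip_width: 0.279
```

Request:
{"method": "apply_moves", "body": {
  "targets": [
    [0,0,0,0],
    [0,0,0,0],
    [0,0,0,0],
    [0,0,0,0]
  ],
  "grip": 3.7
}}

```text
time_s: 10.1
eef_pos: [600.0, 241.1, 144.5]
ee_rot: [0.0, 0.924, 0.382, 0.0]
force: [0.2, -0.1, -0.4]
grip_width: 0.431
```

Request:
{"method": "apply_moves", "body": {
  "targets": [
    [0,0,-4,0],
    [0,0,-5,0],
    [0,0,-4,0]
  ]
}}

```text
time_s: 10.4
eef_pos: [599.9, 241.2, 276.9]
ee_rot: [0.0, 0.924, 0.382, 0.001]
force: [0.9, -0.9, 0.2]
grip_width: 0.432
```

Run:
```python
from h import *
c=snap("wrist","w5.png",None,1)
goto(422,-168,150,np.radians(123.2+90))
```

```text
turn -78.3 deg; shift after turn cm [-24.42 -37.5    7.7 ]; before turn [-41.68  16.3    7.7 ]; j6 57 t 10.4 F [ 0.6 -0.9  6.5] g 0.43 jaw -45.1
```

View pics/w5.png

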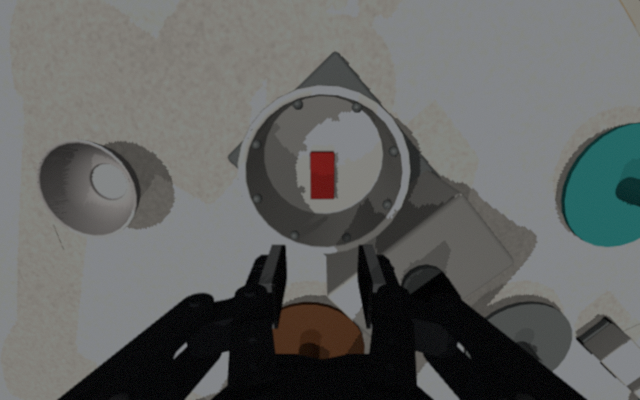

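Request:
{"method": "apply_moves", "body": {
  "targets": [
    [0,0,0,-8.5],
    [0,0,0,-8.5],
    [0,0,0,-8.5],
    [0,0,0,-8.5],
    [0,0,0,-8.5],
    [0,0,0,-8.5],
    [0,0,0,-8.5],
    [0,0,0,-8.5]
  ],
  "grip": 6
}}

```text
time_s: 11.25
eef_pos: [599.8, 241.1, 273.8]
ee_rot: [-0.0, 0.55, 0.835, -0.0]
force: [0.0, 0.6, 0.9]
grip_width: 0.709
```

Request:
{"method": "apply_moves", "body": {
  "targets": [
    [0,0,0,-8.5],
    [0,0,0,-1.8],
    [-2.71,-4.17,0,0],
    [-2.71,-4.17,0,0],
    [-2.71,-4.17,0,0],
    [-2.71,-4.17,0,0],
    [-2.71,-4.17,0,0],
    [-2.71,-4.17,0,0]
  ]
}}

```text
time_s: 12.05
eef_pos: [478.4, -33.4, 274.1]
ee_rot: [0.0, 0.475, 0.88, 0.0]
force: [1.1, -0.5, 0.2]
grip_width: 0.704
```

Request:
{"method": "apply_moves", "body": {
  "targets": [
    [-2.71,-4.17,0,0],
    [-2.71,-4.17,0,0],
    [-2.71,-4.17,0,0],
    [0,0,4,0],
    [0,0,3.5,0],
    [0,0,0,0],
    [0,0,0,0],
    [0,0,0,0]
  ]
}}

```text
time_s: 12.85
eef_pos: [420.2, -168.7, 200.8]
ee_rot: [0.002, 0.475, 0.88, -0.0]
force: [0.0, -0.9, 1.0]
grip_width: 0.704
```

```bash
cat >> h.py <<'E'
def look(n,x,y,fn=None,r=70,z=23):
    from rig import capture
    c=capture("wrist")
    u=proj(c,[x,y,DIM[n][2]/2])[0]
    v,q,t=fit(c,n,u,r=r); print("px",u.round(),"fit",v[:2].round(1),np.degrees(v[2]).round(1)%180,"iou",round(q,3))
    h=hullmask(c,n,*v); vis=c["img"][:,:,::-1].copy(); cv2.polylines(vis,[np.round(h).astype(int)],True,(255,0,255),1)
    if fn: cv2.imwrite("pics/"+fn,vis)
    goto(v[0],v[1],z,v[2]+np.pi/2 if n!="wheel" else None)
E
python3 - <<'E'
from h import *
look("tile",422,-168,"w6.png")
E
```

```text
px [324. 191.] fit [ 422.2 -168.6] 123.5 iou 0.948
turn -0.3 deg; shift after turn cm [-0.08  0.16 12.38]; before turn [-0.08  0.16 12.38]; j6 -70 t 12.9 F [-0.1  0.6  0.7] g 0.71 jaw 33.2
```

View pics/w6.png

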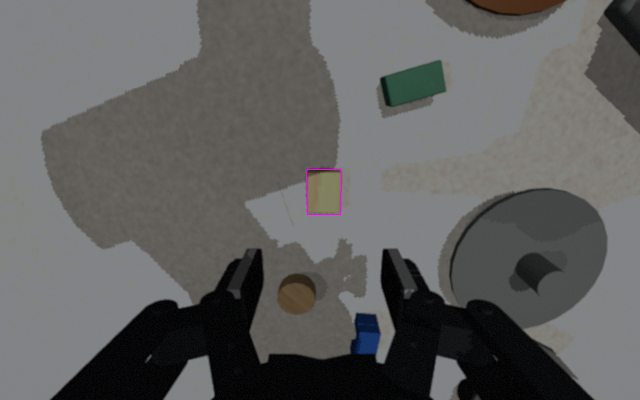

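Request:
{"method": "apply_moves", "body": {
  "targets": [
    [-0.08,0.16,4,0],
    [0,0,4,0],
    [0,0,3,0],
    [0,0,1.4,0],
    [0,0,0,0]
  ]
}}

```text
time_s: 13.4
eef_pos: [421.2, -168.0, 74.5]
ee_rot: [-0.001, 0.475, 0.88, 0.0]
force: [0.2, -0.9, 0.3]
grip_width: 0.703
```

Request:
{"method": "apply_moves", "body": {
  "targets": [
    [0,0,0,0],
    [0,0,0,0],
    [0,0,0,0],
    [0,0,0,0],
    [0,0,0,0]
  ],
  "grip": 0
}}

```text
time_s: 13.9
eef_pos: [421.9, -168.7, 76.6]
ee_rot: [0.002, 0.476, 0.88, -0.0]
force: [-0.2, -0.1, 6.8]
grip_width: 0.337
```

Request:
{"method": "apply_moves", "body": {
  "targets": [
    [0,0,-3,0],
    [0,0,-5,0],
    [0,0,-5,0],
    [0,0,-5,0],
    [0,0,-2,0],
    [0,0,0,0]
  ]
}}

```text
time_s: 14.5
eef_pos: [421.8, -168.6, 278.9]
ee_rot: [0.004, 0.476, 0.88, -0.001]
force: [0.3, 0.6, -1.6]
grip_width: 0.338
```

Run:
```python
from h import *
c=snap("wrist","w7.png",None,1)
goto(604,272,220)
```

```text
turn 0.0 deg; shift after turn cm [26.83 39.4   0.22]; before turn [26.83 39.4   0.22]; j6 -70 t 14.6 F [ 0.3 -0.1  0.1] g 0.33 jaw 33.2
```

View pics/w7.png

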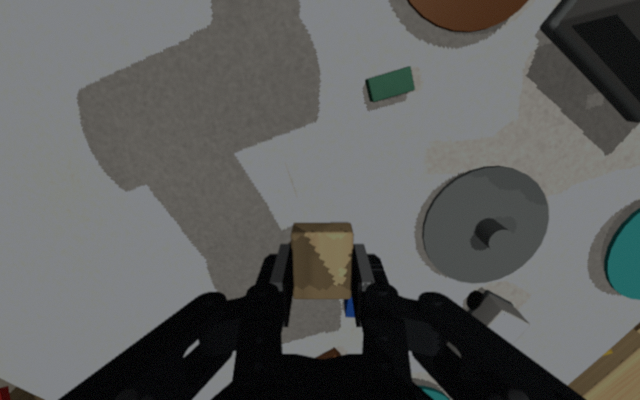

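Request:
{"method": "apply_moves", "body": {
  "targets": [
    [2.68,3.94,0,0],
    [2.68,3.94,0,0],
    [2.68,3.94,0,0],
    [2.68,3.94,0,0],
    [2.68,3.94,0,0],
    [2.68,3.94,0,0],
    [2.68,3.94,0,0],
    [2.68,3.94,0,0]
  ]
}}

```text
time_s: 15.35
eef_pos: [567.5, 185.7, 273.5]
ee_rot: [-0.001, 0.476, 0.88, -0.001]
force: [0.8, -0.2, 0.1]
grip_width: 0.336
```

Request:
{"method": "apply_moves", "body": {
  "targets": [
    [2.68,3.94,0,0],
    [2.68,3.94,0,0],
    [0,0,0,0],
    [0,0,4,0],
    [0,0,0,0],
    [0,0,0,0]
  ]
}}

```text
time_s: 15.95
eef_pos: [603.9, 271.1, 234.6]
ee_rot: [-0.001, 0.476, 0.88, -0.001]
force: [0.7, 0.5, 0.9]
grip_width: 0.331
```

Run:
```python
from h import *
c=snap("wrist","w8.png",None,1)
goto(604,272,91)
```

```text
turn 0.0 deg; shift after turn cm [0.08 0.01 9.11]; before turn [0.08 0.01 9.11]; j6 -19 t 16.0 F [0.3 0.5 0.1] g 0.34 jaw 33.2
```

View pics/w8.png

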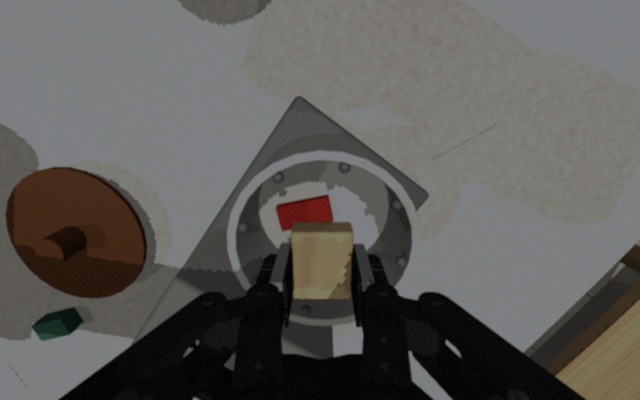

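Request:
{"method": "apply_moves", "body": {
  "targets": [
    [0.1,0,4,0],
    [0,0,3.1,0],
    [0,0,2,0],
    [0,0,0,0],
    [0,0,0,0]
  ]
}}

```text
time_s: 16.5
eef_pos: [604.3, 272.5, 146.1]
ee_rot: [0.001, 0.476, 0.88, 0.001]
force: [0.1, 0.9, 0.3]
grip_width: 0.338
```

Request:
{"method": "apply_moves", "body": {
  "targets": [
    [0,0,0,0],
    [0,0,0,0],
    [0,0,0,0],
    [0,0,0,0]
  ],
  "grip": 4.3
}}

```text
time_s: 16.9
eef_pos: [603.7, 272.6, 144.5]
ee_rot: [0.0, 0.476, 0.88, 0.0]
force: [0.4, 0.8, -0.2]
grip_width: 0.506
```

Request:
{"method": "apply_moves", "body": {
  "targets": [
    [0,0,-4,0],
    [0,0,-5,0],
    [0,0,-4,0],
    [0,0,0,0]
  ]
}}

```text
time_s: 17.3
eef_pos: [604.7, 273.0, 281.0]
ee_rot: [0.004, 0.476, 0.88, 0.004]
force: [0.3, -0.1, -0.2]
grip_width: 0.501
```

Run:
```python
from h import *
c=snap("wrist","w9.png",None,1)
goto(458,-273,150)
```

```text
turn 0.0 deg; shift after turn cm [-37.65 -42.15   7.16]; before turn [-37.65 -42.15   7.16]; j6 -19 t 17.4 F [ 0.1  0.3 -1. ] g 0.50 jaw 33.2
```

View pics/w9.png

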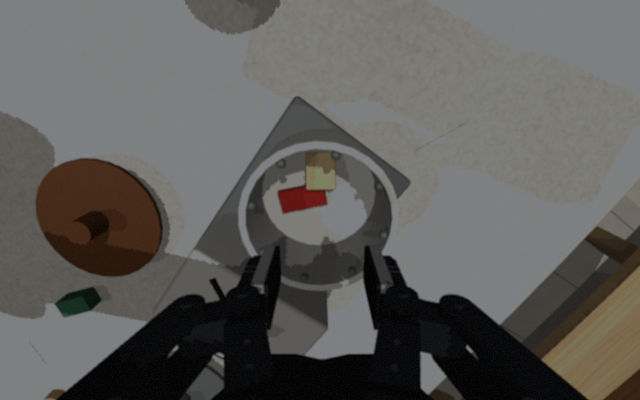

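Request:
{"method": "apply_moves", "body": {
  "targets": [
    [-3.14,-3.51,0,0],
    [-3.14,-3.51,0,0],
    [-3.14,-3.51,0,0],
    [-3.14,-3.51,0,0],
    [-3.14,-3.51,0,0],
    [-3.14,-3.51,0,0],
    [-3.14,-3.51,0,0],
    [-3.14,-3.51,0,0]
  ],
  "grip": 6.3
}}

```text
time_s: 18.15
eef_pos: [505.0, -92.9, 272.8]
ee_rot: [-0.001, 0.476, 0.88, -0.0]
force: [-0.2, -0.3, 0.1]
grip_width: 0.739
```

Request:
{"method": "apply_moves", "body": {
  "targets": [
    [-3.14,-3.51,0,0],
    [-3.14,-3.51,0,0],
    [-3.14,-3.51,0,0],
    [-3.14,-3.51,0,0],
    [0,0,3.5,0],
    [0,0,3.5,0],
    [0,0,0,0],
    [0,0,0,0]
  ]
}}

```text
time_s: 18.95
eef_pos: [457.5, -273.2, 204.1]
ee_rot: [-0.001, 0.475, 0.88, 0.0]
force: [-0.6, -0.3, 0.6]
grip_width: 0.743
```

Run:
```python
from h import *
look("wheel",458.5,-273,"w10.png")
```

```text
px [323. 191.] fit [ 459.2 -273.4] 8.7 iou 0.903
turn 0.0 deg; shift after turn cm [-0.06  0.11 12.82]; before turn [-0.06  0.11 12.82]; j6 -77 t 19.0 F [-0.5 -0.5  0.7] g 0.74 jaw 33.2
```

View pics/w10.png

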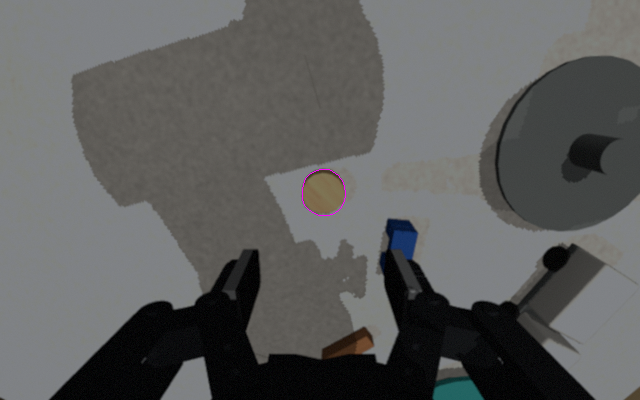

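Request:
{"method": "apply_moves", "body": {
  "targets": [
    [-0.06,0.11,4,0],
    [0,0,4,0],
    [0,0,3,0],
    [0,0,1.7,0],
    [0,0,0,0]
  ]
}}

```text
time_s: 19.5
eef_pos: [458.8, -273.0, 76.6]
ee_rot: [-0.001, 0.475, 0.88, 0.0]
force: [-1.0, 0.5, -0.2]
grip_width: 0.738
```

Request:
{"method": "apply_moves", "body": {
  "targets": [
    [0,0,0,0],
    [0,0,0,0],
    [0,0,0,0],
    [0,0,0,0],
    [0,0,0,0]
  ],
  "grip": 0
}}

```text
time_s: 20.0
eef_pos: [459.6, -273.8, 79.2]
ee_rot: [0.002, 0.476, 0.88, -0.0]
force: [0.1, 1.0, 5.6]
grip_width: 0.423
```

Request:
{"method": "apply_moves", "body": {
  "targets": [
    [0,0,-3,0],
    [0,0,-5,0],
    [0,0,-5,0],
    [0,0,-5,0],
    [0,0,-2,0],
    [0,0,0,0]
  ]
}}

```text
time_s: 20.6
eef_pos: [459.3, -273.7, 281.8]
ee_rot: [0.004, 0.475, 0.88, -0.001]
force: [0.1, -0.2, -0.5]
grip_width: 0.42
```

Run:
```python
from h import *
a=np.radians(123+180)
goto(616+22*np.cos(a),253.7+22*np.sin(a),220)
```

```text
turn 0.0 deg; shift after turn cm [33.34 41.99  0.59]; before turn [33.34 41.99  0.59]; j6 -77 t 20.6 F [ 0.1 -0.2 -0.5] g 0.42 jaw 33.2
```

11 rows of (3.03, 3.82).

Request:
{"method": "apply_moves", "body": {
  "targets": [
    [3.03,3.82,0,0],
    [3.03,3.82,0,0],
    [3.03,3.82,0,0],
    [3.03,3.82,0,0],
    [3.03,3.82,0,0],
    [3.03,3.82,0,0],
    [3.03,3.82,0,0],
    [3.03,3.82,0,0]
  ]
}}

```text
time_s: 21.4
eef_pos: [581.7, 99.0, 276.7]
ee_rot: [-0.0, 0.476, 0.88, -0.0]
force: [0.9, -1.0, 0.6]
grip_width: 0.418
```

Request:
{"method": "apply_moves", "body": {
  "targets": [
    [3.03,3.82,0,0],
    [3.03,3.82,0,0],
    [3.03,3.82,0,0],
    [0,0,0,0],
    [0,0,4,0],
    [0,0,0,0],
    [0,0,0,0]
  ]
}}

```text
time_s: 22.1
eef_pos: [627.6, 235.3, 237.1]
ee_rot: [-0.001, 0.476, 0.88, -0.001]
force: [0.4, -0.6, 0.6]
grip_width: 0.422
```

Run:
```python
from h import *
c=snap("wrist","w11.png",None,1)
goto(628,235.2,91)
```

```text
turn 0.0 deg; shift after turn cm [ 0.   -0.02  9.35]; before turn [ 0.   -0.02  9.35]; j6 -23 t 22.1 F [ 0.4 -0.3  0.6] g 0.42 jaw 33.2
```

View pics/w11.png

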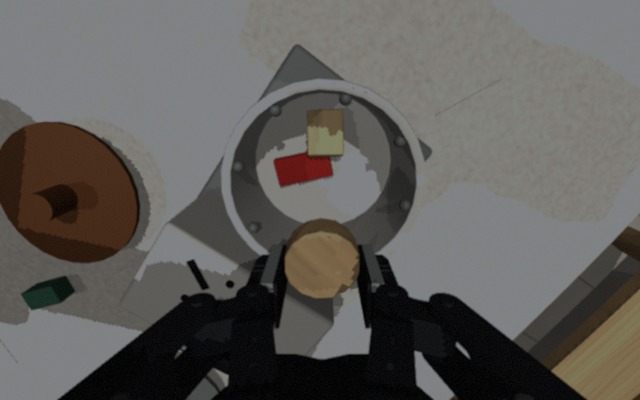

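Request:
{"method": "apply_moves", "body": {
  "targets": [
    [0,0,4,0],
    [0,0,3.3,0],
    [0,0,2,0],
    [0,0,0,0],
    [0,0,0,0]
  ]
}}

```text
time_s: 22.65
eef_pos: [628.6, 235.6, 146.2]
ee_rot: [0.001, 0.476, 0.88, 0.001]
force: [-0.1, 0.2, 0.6]
grip_width: 0.425
```

Request:
{"method": "apply_moves", "body": {
  "targets": [
    [0,0,0,0],
    [0,0,0,0],
    [0,0,0,0],
    [0,0,0,0]
  ],
  "grip": 4.9
}}

```text
time_s: 23.05
eef_pos: [627.9, 235.7, 144.5]
ee_rot: [0.0, 0.476, 0.88, 0.0]
force: [0.4, 0.7, 0.6]
grip_width: 0.575
```

Request:
{"method": "apply_moves", "body": {
  "targets": [
    [0,0,-4,0],
    [0,0,-5,0],
    [0,0,-4,0],
    [0,0,0,0]
  ]
}}

```text
time_s: 23.45
eef_pos: [628.9, 236.0, 281.0]
ee_rot: [0.004, 0.476, 0.88, 0.004]
force: [0.5, 0.3, -0.5]
grip_width: 0.575
```

Run:
```python
from h import *
c=snap("wrist","w12.png",None,1)
goto(431.4,-53.2,150,np.radians(54.7+90))
```

```text
turn 68.5 deg; shift after turn cm [-35.     0.61   7.18]; before turn [-13.39 -32.35   7.18]; j6 -23 t 23.5 F [-0.4  0.2  0.2] g 0.57 jaw 33.2
```

View pics/w12.png

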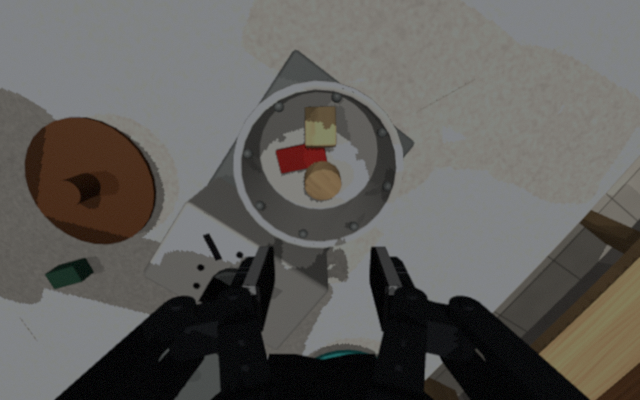

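Request:
{"method": "apply_moves", "body": {
  "targets": [
    [0,0,0,8.55],
    [0,0,0,8.55],
    [0,0,0,8.55],
    [0,0,0,8.55],
    [0,0,0,8.55],
    [0,0,0,8.55],
    [0,0,0,8.55],
    [0,0,0,8.55]
  ]
}}

```text
time_s: 24.3
eef_pos: [627.5, 235.6, 272.2]
ee_rot: [-0.0, 0.889, 0.457, -0.001]
force: [-0.5, 1.2, 0.2]
grip_width: 0.573
```

Request:
{"method": "apply_moves", "body": {
  "targets": [
    [-5,0.08,0,0],
    [-5,0.08,0,0],
    [-5,0.08,0,0],
    [-5,0.08,0,0],
    [-5,0.08,0,0],
    [-5,0.08,0,0],
    [-5,0.08,0,0]
  ]
}}

```text
time_s: 25.0
eef_pos: [428.8, -54.5, 272.9]
ee_rot: [-0.001, 0.888, 0.46, -0.001]
force: [0.5, -0.2, 0.6]
grip_width: 0.569
```

Request:
{"method": "apply_moves", "body": {
  "targets": [
    [0,0,4,0],
    [0,0,3,0],
    [0,0,0,0],
    [0,0,0,0]
  ]
}}

```text
time_s: 25.4
eef_pos: [430.7, -53.3, 204.1]
ee_rot: [-0.0, 0.888, 0.46, -0.0]
force: [-0.5, 0.1, 0.3]
grip_width: 0.575
```

Run:
```python
from h import *
look("prism",431.4,-53.2,"w13.png",z=24)
```

```text
px [322. 191.] fit [429.4 -55.5] 48.8 iou 0.863
turn 6.0 deg; shift after turn cm [-0.27  0.   12.69]; before turn [-0.26 -0.03 12.69]; j6 13 t 25.4 F [-0.5 -0.4 -0.2] g 0.57 jaw -35.2
```

View pics/w13.png

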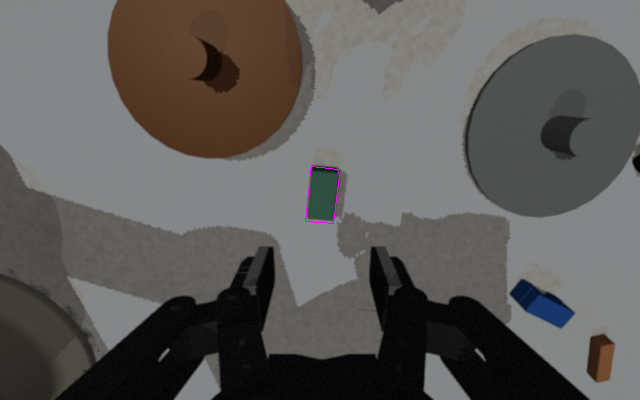

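Request:
{"method": "apply_moves", "body": {
  "targets": [
    [-0.26,0,4,5],
    [0,0,4,0],
    [0,0,3,0],
    [0,0,1.7,0],
    [0,0,0,0]
  ]
}}

```text
time_s: 25.95
eef_pos: [429.2, -55.3, 76.4]
ee_rot: [-0.001, 0.907, 0.421, -0.001]
force: [-0.0, 0.3, 0.0]
grip_width: 0.573
```

Request:
{"method": "apply_moves", "body": {
  "targets": [
    [0,0,0,0],
    [0,0,0,0],
    [0,0,0,0],
    [0,0,0,0],
    [0,0,0,0]
  ],
  "grip": 0
}}

```text
time_s: 26.45
eef_pos: [430.1, -55.9, 78.6]
ee_rot: [0.001, 0.907, 0.421, 0.001]
force: [-0.8, 1.5, 7.3]
grip_width: 0.273
```

Request:
{"method": "apply_moves", "body": {
  "targets": [
    [0,0,-3,0],
    [0,0,-5,0],
    [0,0,-5,0],
    [0,0,-5,0],
    [0,0,-2,0],
    [0,0,0,0]
  ]
}}

```text
time_s: 27.05
eef_pos: [429.8, -55.8, 280.7]
ee_rot: [0.003, 0.907, 0.421, 0.003]
force: [-0.3, -0.2, -1.8]
grip_width: 0.271
```

Run:
```python
from h import *
goto(630,270.5,220)
snap("top","top3.png",(200,140,320,240),6)
```

```text
turn 0.0 deg; shift after turn cm [37.84 -5.76  0.72]; before turn [37.84 -5.76  0.72]; j6 17 t 27.1 F [-0.3 -0.2 -1.8] g 0.27 jaw -40.2
```

View pics/top3.png

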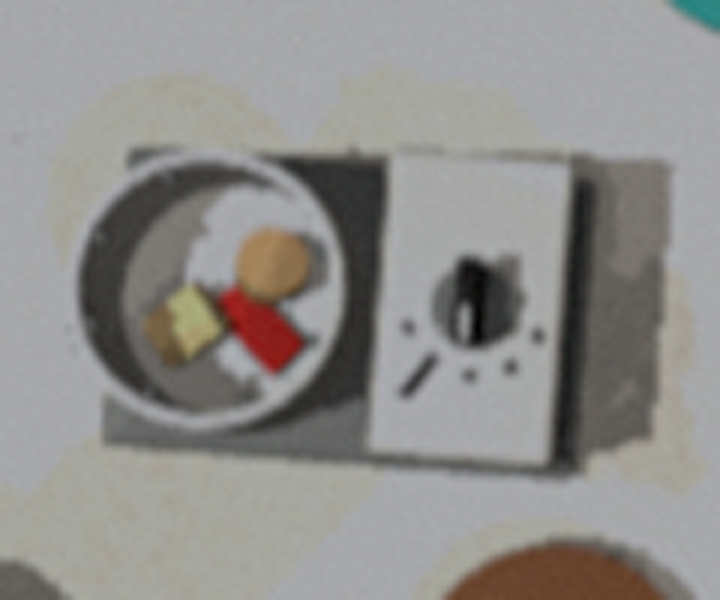

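Request:
{"method": "apply_moves", "body": {
  "targets": [
    [4.73,-0.72,0,0],
    [4.73,-0.72,0,0],
    [4.73,-0.72,0,0],
    [4.73,-0.72,0,0],
    [4.73,-0.72,0,0],
    [4.73,-0.72,0,0],
    [4.73,-0.72,0,0],
    [4.73,-0.72,0,0]
  ]
}}

```text
time_s: 27.9
eef_pos: [629.7, 272.4, 275.0]
ee_rot: [-0.0, 0.907, 0.421, -0.001]
force: [0.6, -0.8, 0.4]
grip_width: 0.267
```

Request:
{"method": "apply_moves", "body": {
  "targets": [
    [0,0,0,0],
    [0,0,4,0],
    [0,0,0,0],
    [0,0,0,0]
  ]
}}

```text
time_s: 28.3
eef_pos: [629.0, 270.0, 236.5]
ee_rot: [-0.0, 0.907, 0.421, -0.001]
force: [-0.0, -0.1, 0.5]
grip_width: 0.272
```

Run:
```python
from h import *
c=snap("wrist","w14.png",None,1)
goto(630,270.5,91)
```

```text
turn 0.0 deg; shift after turn cm [0.06 0.01 9.32]; before turn [0.06 0.01 9.32]; j6 54 t 28.4 F [-0.3 -0.6  1. ] g 0.27 jaw -40.2
```

View pics/w14.png

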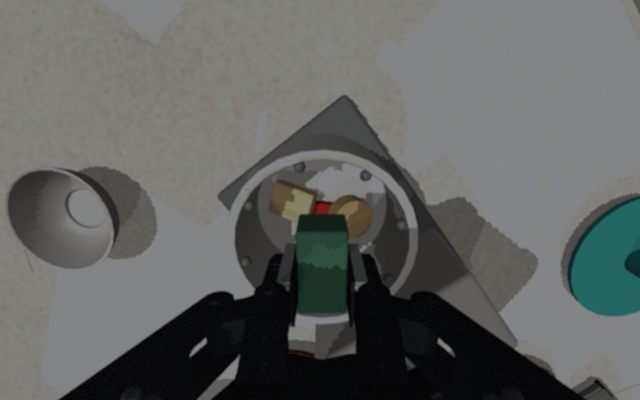

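Request:
{"method": "apply_moves", "body": {
  "targets": [
    [0.06,0,4,0],
    [0,0,3.8,0],
    [0,0,2,0],
    [0,0,0,0],
    [0,0,0,0]
  ]
}}

```text
time_s: 28.85
eef_pos: [630.5, 271.0, 141.3]
ee_rot: [0.0, 0.907, 0.421, 0.001]
force: [-0.4, -0.7, -0.1]
grip_width: 0.273
```

Request:
{"method": "apply_moves", "body": {
  "targets": [
    [0,0,0,0],
    [0,0,0,0],
    [0,0,0,0],
    [0,0,0,0]
  ],
  "grip": 3.7
}}

```text
time_s: 29.25
eef_pos: [629.9, 271.1, 139.5]
ee_rot: [0.0, 0.907, 0.421, 0.0]
force: [0.0, 0.2, 0.1]
grip_width: 0.432
```

Request:
{"method": "apply_moves", "body": {
  "targets": [
    [0,0,-4.5,0],
    [0,0,-5,0],
    [0,0,-4,0],
    [0,0,0,0]
  ]
}}

```text
time_s: 29.65
eef_pos: [630.8, 271.4, 281.2]
ee_rot: [0.001, 0.907, 0.421, 0.006]
force: [0.3, -0.1, -0.5]
grip_width: 0.433
```

Run:
```python
from h import *
c=snap("wrist","w15.png",None,1)
goto(579.1,-408.6,150,np.radians(71.7+90))
```

```text
turn -21.9 deg; shift after turn cm [-66.17  16.45   7.21]; before turn [-55.27  39.94   7.21]; j6 54 t 29.7 F [-1.1 -0.2 -0.6] g 0.44 jaw -40.2
```

View pics/w15.png

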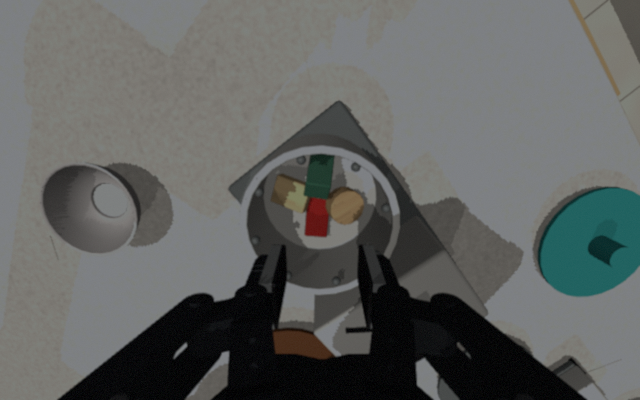

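Request:
{"method": "apply_moves", "body": {
  "targets": [
    [0,0,0,-7.3],
    [0,0,0,-7.3],
    [0,0,0,-7.3],
    [-4.73,1.18,0,0],
    [-4.73,1.18,0,0],
    [-4.73,1.18,0,0],
    [-4.73,1.18,0,0],
    [-4.73,1.18,0,0]
  ],
  "grip": 4.5
}}

```text
time_s: 30.5
eef_pos: [610.7, 26.2, 272.5]
ee_rot: [-0.001, 0.811, 0.586, -0.001]
force: [0.1, 0.1, -0.3]
grip_width: 0.528
```

Request:
{"method": "apply_moves", "body": {
  "targets": [
    [-4.73,1.18,0,0],
    [-4.73,1.18,0,0],
    [-4.73,1.18,0,0],
    [-4.73,1.18,0,0],
    [-4.73,1.18,0,0],
    [-4.73,1.18,0,0],
    [-4.73,1.18,0,0],
    [-4.73,1.18,0,0]
  ]
}}

```text
time_s: 31.3
eef_pos: [581.6, -362.7, 272.3]
ee_rot: [-0.001, 0.811, 0.586, -0.0]
force: [0.5, 0.5, 0.9]
grip_width: 0.526
```

Request:
{"method": "apply_moves", "body": {
  "targets": [
    [-4.73,1.18,0,0],
    [0,0,4,0],
    [0,0,3,0],
    [0,0,0,0],
    [0,0,0,0]
  ]
}}

```text
time_s: 31.8
eef_pos: [578.8, -409.3, 204.0]
ee_rot: [-0.0, 0.81, 0.586, -0.0]
force: [0.9, -0.3, 0.8]
grip_width: 0.527
```

Run:
```python
from h import *
look("beam",579,-408.6,"w16.png",z=24)
```

```text
px [322. 190.] fit [ 578.6 -409.7] 67.0 iou 0.914
turn 4.7 deg; shift after turn cm [-0.02 -0.06 12.76]; before turn [-0.02 -0.06 12.76]; j6 -26 t 31.9 F [ 0.4  0.2 -0. ] g 0.53 jaw -18.3
```

View pics/w16.png

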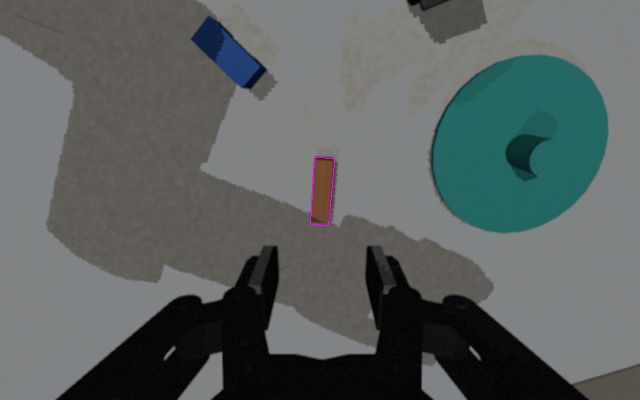

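Request:
{"method": "apply_moves", "body": {
  "targets": [
    [0,-0.06,4,4.5],
    [0,0,4,0],
    [0,0,3,0],
    [0,0,1.75,0],
    [0,0,0,0]
  ]
}}

```text
time_s: 32.35
eef_pos: [578.1, -409.0, 75.6]
ee_rot: [-0.001, 0.833, 0.554, -0.0]
force: [-0.1, -0.5, -0.4]
grip_width: 0.525
```

Request:
{"method": "apply_moves", "body": {
  "targets": [
    [0,0,0,0],
    [0,0,0,0],
    [0,0,0,0],
    [0,0,0,0],
    [0,0,0,0]
  ],
  "grip": 0
}}

```text
time_s: 32.85
eef_pos: [579.0, -410.1, 79.3]
ee_rot: [0.002, 0.833, 0.553, 0.0]
force: [0.4, 0.6, 7.0]
grip_width: 0.186
```

Request:
{"method": "apply_moves", "body": {
  "targets": [
    [0,0,-3,0],
    [0,0,-5,0],
    [0,0,-5,0],
    [0,0,-5,0],
    [0,0,-2,0],
    [0,0,0,0]
  ]
}}

```text
time_s: 33.45
eef_pos: [578.6, -409.7, 281.9]
ee_rot: [0.004, 0.833, 0.553, 0.001]
force: [0.4, 0.0, -0.9]
grip_width: 0.181
```

Run:
```python
from h import *
goto(610,240,220)
```

```text
turn 0.0 deg; shift after turn cm [ 61.12 -22.28   0.42]; before turn [ 61.12 -22.28   0.42]; j6 -22 t 33.5 F [ 0.4  0.  -0.9] g 0.18 jaw -22.8
```

14 rows of (4.37, -1.59).

Request:
{"method": "apply_moves", "body": {
  "targets": [
    [4.37,-1.59,0,0],
    [4.37,-1.59,0,0],
    [4.37,-1.59,0,0],
    [4.37,-1.59,0,0],
    [4.37,-1.59,0,0],
    [4.37,-1.59,0,0],
    [4.37,-1.59,0,0],
    [4.37,-1.59,0,0]
  ]
}}

```text
time_s: 34.25
eef_pos: [595.8, -35.8, 275.7]
ee_rot: [-0.0, 0.833, 0.553, -0.0]
force: [1.3, 0.5, -0.6]
grip_width: 0.185
```

Request:
{"method": "apply_moves", "body": {
  "targets": [
    [4.37,-1.59,0,0],
    [4.37,-1.59,0,0],
    [4.37,-1.59,0,0],
    [4.37,-1.59,0,0],
    [4.37,-1.59,0,0],
    [4.37,-1.59,0,0],
    [0,0,0,0],
    [0,0,0,0]
  ]
}}

```text
time_s: 35.05
eef_pos: [609.5, 241.7, 275.3]
ee_rot: [-0.0, 0.832, 0.554, -0.001]
force: [-0.3, -1.1, -0.2]
grip_width: 0.184
```

Request:
{"method": "apply_moves", "body": {
  "targets": [
    [0,0,4,0],
    [0,0,0,0],
    [0,0,0,0]
  ]
}}

```text
time_s: 35.35
eef_pos: [610.1, 239.8, 236.6]
ee_rot: [-0.0, 0.833, 0.553, -0.001]
force: [1.0, -0.3, -0.2]
grip_width: 0.184
```

Run:
```python
from h import *
c=snap("wrist","w17.png",None,1)
goto(610,240,93)
```

```text
turn 0.0 deg; shift after turn cm [-0.03 -0.05  9.09]; before turn [-0.03 -0.05  9.09]; j6 34 t 35.4 F [ 0.1 -0.2 -0.2] g 0.18 jaw -22.9
```

View pics/w17.png

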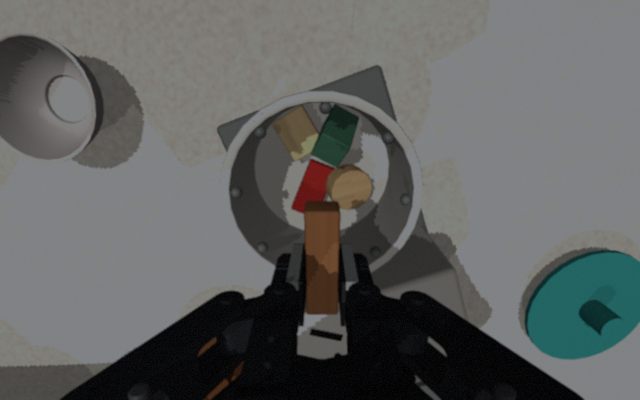

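Request:
{"method": "apply_moves", "body": {
  "targets": [
    [0,0,4,0],
    [0,0,3.1,0],
    [0,0,2,0],
    [0,0,0,0],
    [0,0,0,0]
  ]
}}

```text
time_s: 35.9
eef_pos: [610.8, 240.8, 147.5]
ee_rot: [0.0, 0.833, 0.553, 0.001]
force: [1.0, 0.4, -0.0]
grip_width: 0.184
```

Request:
{"method": "apply_moves", "body": {
  "targets": [
    [0,0,0,0],
    [0,0,0,0],
    [0,0,0,0],
    [0,0,0,0]
  ],
  "grip": 3
}}

```text
time_s: 36.3
eef_pos: [610.1, 241.0, 145.9]
ee_rot: [0.0, 0.833, 0.553, 0.0]
force: [-0.0, 0.3, -0.4]
grip_width: 0.35
```

Request:
{"method": "apply_moves", "body": {
  "targets": [
    [0,0,-4.1,0],
    [0,0,-5,0],
    [0,0,-4,0],
    [0,0,0,0]
  ]
}}

```text
time_s: 36.7
eef_pos: [611.1, 241.3, 283.4]
ee_rot: [0.002, 0.833, 0.553, 0.005]
force: [-0.2, -0.1, 0.5]
grip_width: 0.35
```

Run:
```python
from h import *
c=snap("wrist","w18.png",None,1)
goto(547.7,-281.4,150,np.radians(121.5+90))
```

```text
turn -54.3 deg; shift after turn cm [-41.25 -32.7    7.47]; before turn [-50.63  14.41   7.47]; j6 34 t 36.8 F [-0.9 -0.4 -0.5] g 0.35 jaw -22.8
```

View pics/w18.png

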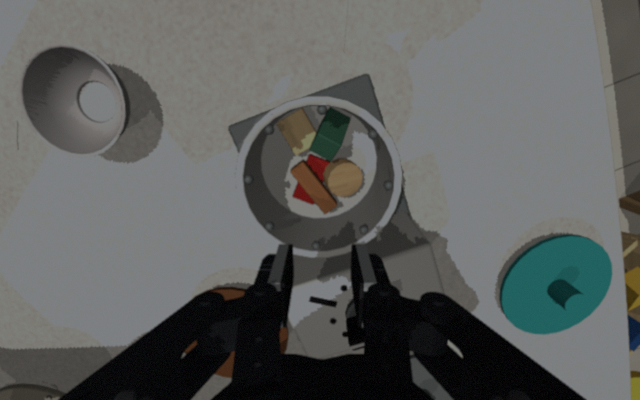

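Request:
{"method": "apply_moves", "body": {
  "targets": [
    [0,0,0,-7.76],
    [0,0,0,-7.76],
    [0,0,0,-7.76],
    [0,0,0,-7.76],
    [0,0,0,-7.76],
    [0,0,0,-7.76],
    [0,0,0,-7.76],
    [-3.75,-2.97,0,0]
  ],
  "grip": 5
}}

```text
time_s: 37.55
eef_pos: [603.7, 196.4, 274.3]
ee_rot: [-0.001, 0.484, 0.875, -0.0]
force: [1.3, -2.1, 0.5]
grip_width: 0.587
```

Request:
{"method": "apply_moves", "body": {
  "targets": [
    [-3.75,-2.97,0,0],
    [-3.75,-2.97,0,0],
    [-3.75,-2.97,0,0],
    [-3.75,-2.97,0,0],
    [-3.75,-2.97,0,0],
    [-3.75,-2.97,0,0],
    [-3.75,-2.97,0,0],
    [-3.75,-2.97,0,0]
  ]
}}

```text
time_s: 38.35
eef_pos: [557.7, -188.2, 275.1]
ee_rot: [-0.001, 0.488, 0.873, 0.0]
force: [0.8, 0.0, -0.4]
grip_width: 0.587
```

Request:
{"method": "apply_moves", "body": {
  "targets": [
    [-3.75,-2.97,0,0],
    [-3.75,-2.97,0,0],
    [0,0,4,0],
    [0,0,3.3,0],
    [0,0,0,0],
    [0,0,0,0]
  ]
}}

```text
time_s: 38.95
eef_pos: [547.2, -281.4, 203.6]
ee_rot: [-0.001, 0.488, 0.873, 0.0]
force: [0.6, -0.1, 0.6]
grip_width: 0.583
```

Run:
```python
from h import *
look("arch",547.7,-281.4,"w19.png",z=32)
```

```text
px [322. 193.] fit [ 547.5 -281.9] 116.9 iou 0.898
turn 4.7 deg; shift after turn cm [-1.000e-02 -4.000e-02  1.189e+01]; before turn [-0.   -0.04 11.89]; j6 -70 t 39.0 F [-0.2  0.6  1.1] g 0.59 jaw 31.5
```

View pics/w19.png

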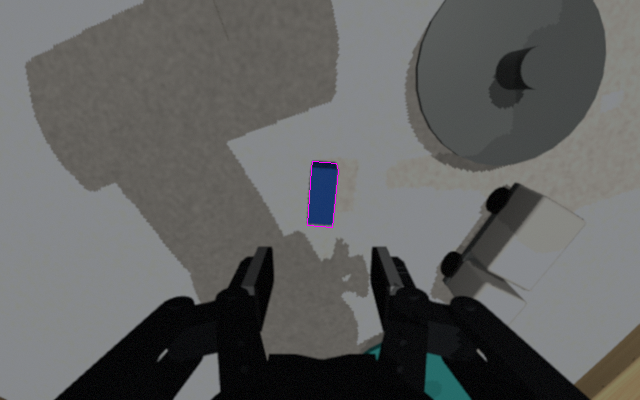

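Request:
{"method": "apply_moves", "body": {
  "targets": [
    [0,-0.04,4,4.5],
    [0,0,4,0],
    [0,0,3,0],
    [0,0,0.9,0],
    [0,0,0,0]
  ]
}}

```text
time_s: 39.5
eef_pos: [547.3, -281.8, 85.2]
ee_rot: [0.0, 0.522, 0.853, -0.0]
force: [-0.5, -1.0, 0.9]
grip_width: 0.584
```

Request:
{"method": "apply_moves", "body": {
  "targets": [
    [0,0,0,0],
    [0,0,0,0],
    [0,0,0,0],
    [0,0,0,0],
    [0,0,0,0]
  ],
  "grip": 0
}}

```text
time_s: 40.0
eef_pos: [547.7, -282.3, 86.8]
ee_rot: [0.002, 0.522, 0.853, -0.0]
force: [-0.7, 0.3, 7.0]
grip_width: 0.249
```

Request:
{"method": "apply_moves", "body": {
  "targets": [
    [0,0,-3,0],
    [0,0,-5,0],
    [0,0,-5,0],
    [0,0,-5,0],
    [0,0,-2,0],
    [0,0,0,0]
  ]
}}

```text
time_s: 40.6
eef_pos: [547.4, -282.1, 289.3]
ee_rot: [0.004, 0.522, 0.853, -0.0]
force: [-0.1, -0.5, -0.4]
grip_width: 0.245
```

Run:
```python
from h import *
goto(625,236,230)
```

```text
turn 0.0 deg; shift after turn cm [42.62 30.46  0.32]; before turn [42.62 30.46  0.32]; j6 -65 t 40.6 F [-0.1 -0.5 -0.4] g 0.25 jaw 27.0
```

11 rows of (3.87, 2.77).

Request:
{"method": "apply_moves", "body": {
  "targets": [
    [3.87,2.77,0,0],
    [3.87,2.77,0,0],
    [3.87,2.77,0,0],
    [3.87,2.77,0,0],
    [3.87,2.77,0,0],
    [3.87,2.77,0,0],
    [3.87,2.77,0,0],
    [3.87,2.77,0,0]
  ]
}}

```text
time_s: 41.4
eef_pos: [603.2, 96.7, 283.7]
ee_rot: [-0.001, 0.522, 0.853, -0.0]
force: [-0.2, 0.2, -0.1]
grip_width: 0.24
```

Request:
{"method": "apply_moves", "body": {
  "targets": [
    [3.87,2.77,0,0],
    [3.87,2.77,0,0],
    [3.87,2.77,0,0],
    [0,0,0,0],
    [0,0,0,0],
    [0,0,4,0],
    [0,0,0,0],
    [0,0,0,0]
  ]
}}

```text
time_s: 42.2
eef_pos: [624.9, 234.8, 244.7]
ee_rot: [-0.0, 0.523, 0.852, -0.001]
force: [-0.4, 0.4, 0.7]
grip_width: 0.244
```

Run:
```python
from h import *
c=snap("wrist","w20.png",None,1)
goto(625,236,105)
```

```text
turn 0.0 deg; shift after turn cm [0.09 0.01 8.7 ]; before turn [0.09 0.01 8.7 ]; j6 -16 t 42.2 F [ 0.5 -0.2  0.6] g 0.24 jaw 27.0
```

View pics/w20.png

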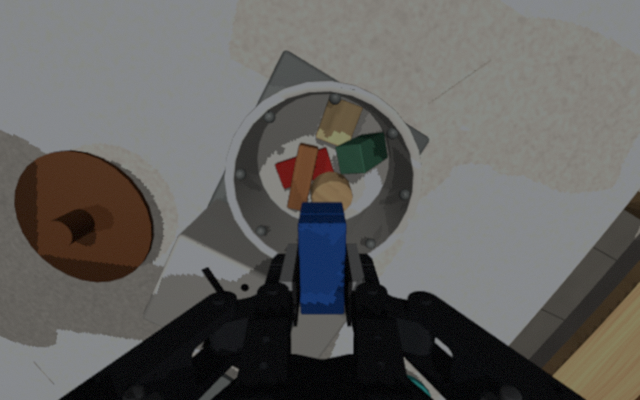

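Request:
{"method": "apply_moves", "body": {
  "targets": [
    [0.1,0,4,0],
    [0,0,3,0],
    [0,0,2,0],
    [0,0,0,0],
    [0,0,0,0]
  ]
}}

```text
time_s: 42.75
eef_pos: [625.2, 236.7, 156.6]
ee_rot: [0.001, 0.523, 0.853, 0.001]
force: [0.6, 0.6, -0.5]
grip_width: 0.248
```

Request:
{"method": "apply_moves", "body": {
  "targets": [
    [0,0,0,0],
    [0,0,0,0],
    [0,0,0,0],
    [0,0,0,0]
  ],
  "grip": 3.5
}}

```text
time_s: 43.15
eef_pos: [624.5, 236.9, 155.0]
ee_rot: [0.0, 0.522, 0.853, 0.0]
force: [-0.0, 0.7, -0.8]
grip_width: 0.407
```

Request:
{"method": "apply_moves", "body": {
  "targets": [
    [0,0,-4,0],
    [0,0,-5,0],
    [0,0,-4,0],
    [0,0,0,0]
  ]
}}

```text
time_s: 43.55
eef_pos: [625.5, 237.2, 291.5]
ee_rot: [0.004, 0.522, 0.853, 0.004]
force: [0.6, 0.1, 0.3]
grip_width: 0.408
```

Run:
```python
from h import *
c=snap("wrist","w21.png",(160,50,480,290),2.5)
c=snap("top","top4.png",(205,95,485,275),2.8)
goto(624,-124,200)
```

```text
turn 0.0 deg; shift after turn cm [-32.13 -16.43   3.1 ]; before turn [-32.13 -16.43   3.1 ]; j6 -16 t 43.6 F [ 0.1  0.4 -0.6] g 0.41 jaw 27.0
```

View pics/w21.png

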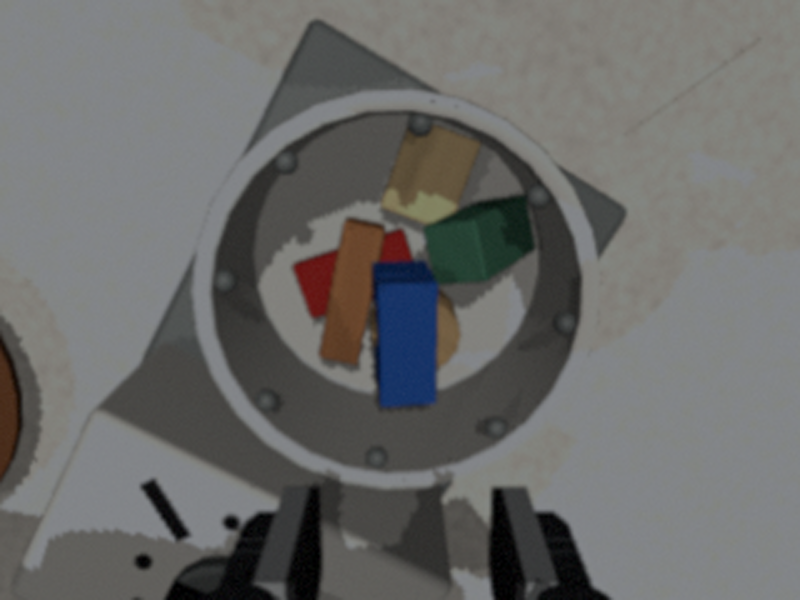

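View pics/top4.png

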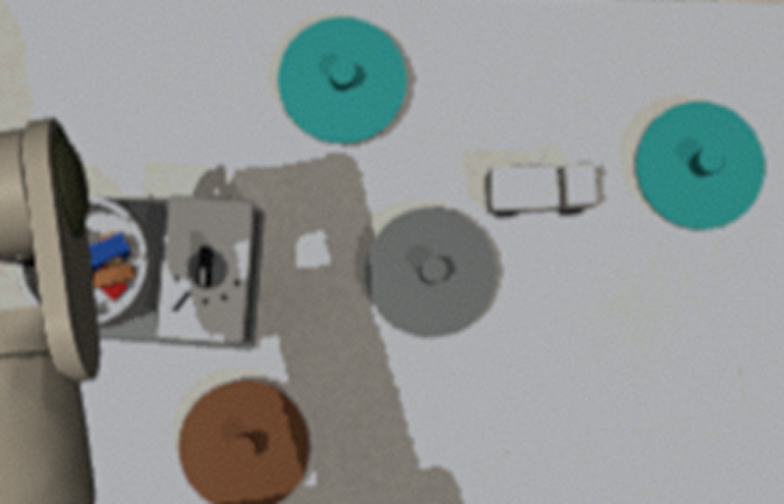

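Request:
{"method": "apply_moves", "body": {
  "targets": [
    [-4.02,-2.05,0,0],
    [-4.02,-2.05,0,0],
    [-4.02,-2.05,0,0],
    [-4.02,-2.05,0,0],
    [-4.02,-2.05,0,0],
    [-4.02,-2.05,0,0],
    [-4.02,-2.05,0,0],
    [-4.02,-2.05,0,0]
  ],
  "grip": 6.5
}}

```text
time_s: 44.45
eef_pos: [623.8, -125.9, 282.6]
ee_rot: [-0.002, 0.522, 0.853, -0.0]
force: [0.8, 0.2, 0.0]
grip_width: 0.76
```

Request:
{"method": "apply_moves", "body": {
  "targets": [
    [0,0,2,0],
    [0,0,0,0],
    [0,0,0,0]
  ]
}}

```text
time_s: 44.75
eef_pos: [624.2, -123.5, 263.5]
ee_rot: [-0.001, 0.522, 0.853, -0.0]
force: [-0.3, 1.0, 0.6]
grip_width: 0.766
```

Run:
```python
from h import *
c=snap("wrist","w22.png",None,1.25)
np.savez("w22.npz",**c)
goto(624,-124,110)
```

```text
turn 0.0 deg; shift after turn cm [-0.05 -0.07 10.05]; before turn [-0.05 -0.07 10.05]; j6 -49 t 44.8 F [ 0.4  0.4 -0.5] g 0.76 jaw 27.1
```

View pics/w22.png

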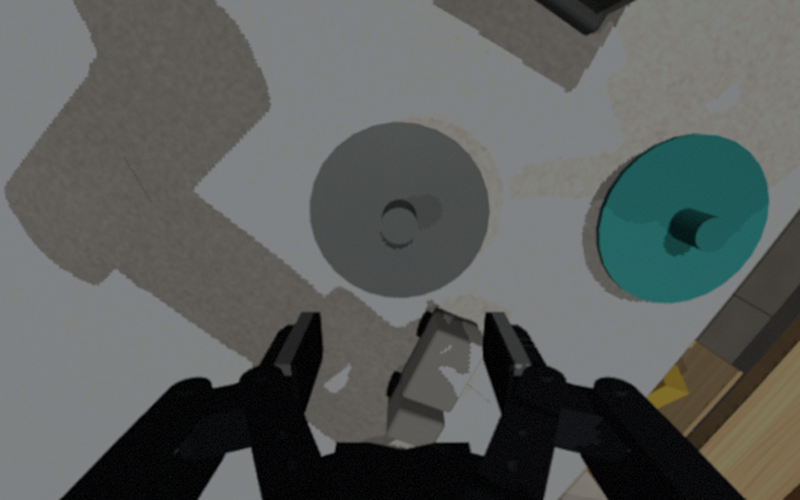

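Run:
```python
from h import *
from scipy.optimize import least_squares
c=dict(np.load("w22.npz"))
im=cv2.GaussianBlur(c["img"],(0,0),0.8).astype(float).mean(2)
# radial edge search: rays in world on z=26 circle around guess
g=np.array([624.,-124])
for it in range(4):
    pts=[]
    for t in np.linspace(0,2*np.pi,72,endpoint=False):
        rr=np.arange(66,82,0.25)
        q=proj(c,np.c_[g[0]+rr*np.cos(t),g[1]+rr*np.sin(t),np.full(len(rr),26)])
        if q[:,1].max()>235: continue
        v=cv2.remap(im.astype(np.float32),q[:,0].astype(np.float32).reshape(1,-1),q[:,1].astype(np.float32).reshape(1,-1),cv2.INTER_LINEAR)[0]
        d=np.diff(v); i=d.argmax()
        if d[i]>0.8: pts.append([g[0]+rr[i]*np.cos(t),g[1]+rr[i]*np.sin(t)])
    P=np.array(pts); r=least_squares(lambda v:np.linalg.norm(P-v[:2],axis=1)-74,g,loss="soft_l1"); g=r.x
    print(len(P),g,np.abs(r.fun).mean())
print("handle top",unproj(c,np.array([399,222])/1.25,58))
goto(g[0],g[1],110)
```

```text
56 [ 618.79976084 -119.31100979] 0.6332096485073089
60 [ 618.75946574 -119.34984601] 0.7450912484597256
60 [ 618.73901069 -119.20963413] 0.6644204976760437
60 [ 618.63871718 -119.31413596] 0.7033306721398274
handle top [[ 617.58556185 -116.24004494   58.        ]]
turn 0.0 deg; shift after turn cm [ 0.61 -0.34 10.05]; before turn [ 0.61 -0.34 10.05]; j6 -49 t 44.8 F [ 0.4  0.4 -0.5] g 0.76 jaw 27.1
```

Request:
{"method": "apply_moves", "body": {
  "targets": [
    [0.7,-0.35,4,0],
    [0,0,4,0],
    [0,0,1,0],
    [0,0,0,0],
    [0,0,0,0]
  ]
}}

```text
time_s: 45.3
eef_pos: [619.1, -119.5, 176.8]
ee_rot: [0.002, 0.522, 0.853, 0.0]
force: [0.4, 0.8, 0.1]
grip_width: 0.764
```

Run:
```python
from h import *
c=snap("wrist","w23.png",None,1.25)
np.savez("w23.npz",**c)
goto(618.5,-118.5,50)
q=proj(c,[[618.5,-118.5,58],[618.5,-118.5,26]])*1.25;print(q)
```

```text
turn 0.0 deg; shift after turn cm [ 0.15 -0.02  7.3 ]; before turn [ 0.15 -0.02  7.3 ]; j6 -49 t 45.4 F [0.6 0.2 0.6] g 0.76 jaw 27.0
[[401.59013788 277.25324089]
 [401.51118688 256.72196068]]
```

View pics/w23.png

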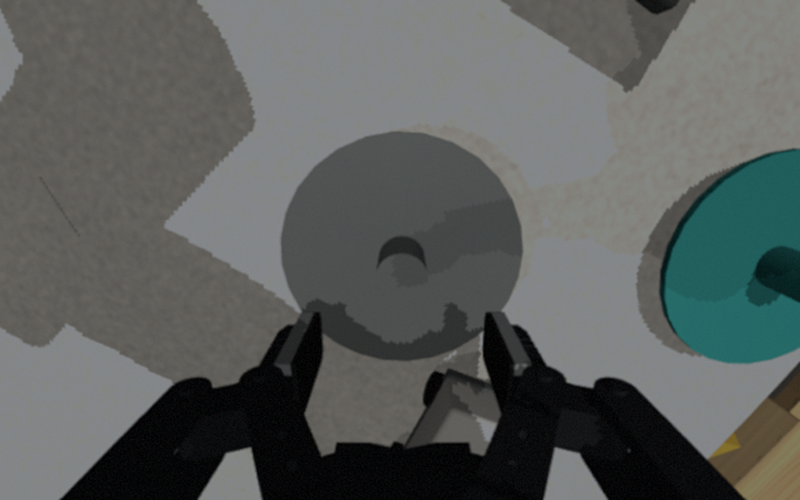

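Request:
{"method": "apply_moves", "body": {
  "targets": [
    [0.12,0,3.3,0],
    [0,0,2.5,0],
    [0,0,1.4,0],
    [0,0,0,0],
    [0,0,0,0]
  ]
}}

```text
time_s: 45.85
eef_pos: [618.3, -118.7, 104.1]
ee_rot: [0.001, 0.522, 0.853, 0.0]
force: [-0.2, 0.4, -0.1]
grip_width: 0.763
```

Request:
{"method": "apply_moves", "body": {
  "targets": [
    [0,0,0,0],
    [0,0,0,0],
    [0,0,0,0],
    [0,0,0,0],
    [0,0,0,0],
    [0,0,0,0]
  ],
  "grip": 0,
  "force": 70
}}

```text
time_s: 46.45
eef_pos: [618.1, -118.6, 103.8]
ee_rot: [0.001, 0.522, 0.853, 0.0]
force: [-0.9, 1.2, 6.3]
grip_width: 0.309
```

Run:
```python
from h import *
c=snap("wrist","w24.png",None,1)
goto(618.5,-118.5,50)
```

```text
turn 0.0 deg; shift after turn cm [-0.01  0.04 -0.01]; before turn [-0.01  0.04 -0.01]; j6 -49 t 46.5 F [-1.6  0.4  5.5] g 0.30 jaw 27.0
```

View pics/w24.png

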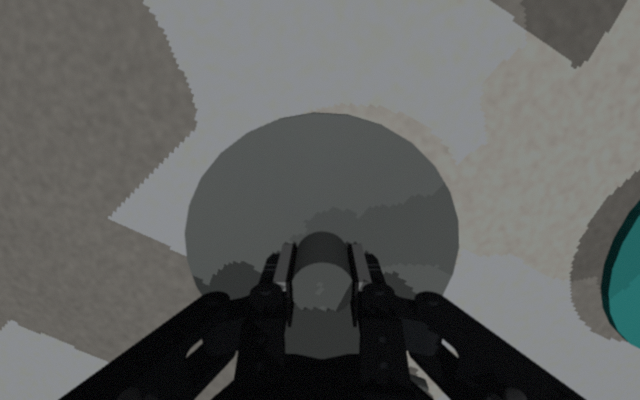

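Request:
{"method": "apply_moves", "body": {
  "targets": [
    [0,0,-2,0],
    [0,0,-4,0],
    [0,0,-4.5,0],
    [0,0,-4.5,0],
    [0,0,-2.5,0],
    [0,0,0,0],
    [0,0,0,0]
  ]
}}

```text
time_s: 47.2
eef_pos: [617.3, -118.4, 276.6]
ee_rot: [-0.001, 0.522, 0.853, -0.0]
force: [0.2, 0.4, -2.5]
grip_width: 0.303
```

Run:
```python
from h import *
c=snap("wrist","w25.png",None,1.25)
np.savez("w25.npz",**c)
goto(616,253.7,225)
from rig import readout; s=readout.sense(); print(s["eef_pos"],s["wrist_torque"])
```

```text
turn 0.0 deg; shift after turn cm [33.19 16.8  -0.28]; before turn [33.19 16.8  -0.28]; j6 -49 t 47.2 F [ 0.3 -0.  -1.7] g 0.31 jaw 27.0
[ 617.1525842  -118.30500309  275.701989  ] [ 0.00426627  0.02372652 -0.01537716]
```

View pics/w25.png

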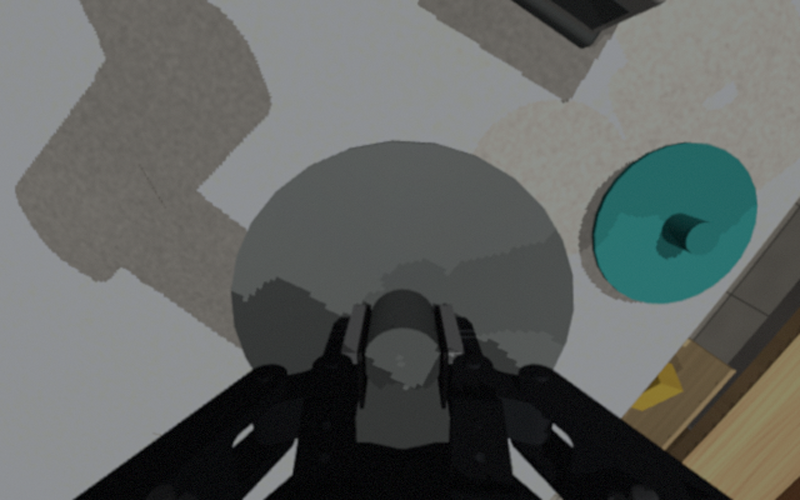

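```bash
cat > lidfit.py <<'E'
from h import *
from scipy.optimize import least_squares
def lidfit(c,g,z,show=None,sign=1):
    im=cv2.GaussianBlur(c["img"],(0,0),0.8).astype(np.float32).mean(2)
    g=np.array(g,float)
    for it in range(4):
        pts=[]
        for t in np.linspace(0,2*np.pi,120,endpoint=False):
            rr=np.arange(66,82,0.25)
            q=proj(c,np.c_[g[0]+rr*np.cos(t),g[1]+rr*np.sin(t),np.full(len(rr),z)]).astype(np.float32)
            if q[:,1].max()>270 or q.min()<0: continue
            v=cv2.remap(im,q[:,0].reshape(1,-1),q[:,1].reshape(1,-1),cv2.INTER_LINEAR)[0]
            d=np.abs(np.diff(v)); i=d.argmax()
            if d[i]>0.8: pts.append([g[0]+rr[i]*np.cos(t),g[1]+rr[i]*np.sin(t)])
        P=np.array(pts); r=least_squares(lambda v:np.linalg.norm(P-v[:2],axis=1)-74,g,loss="soft_l1"); g=r.x
    r3=least_squares(lambda v:np.linalg.norm(P-v[:2],axis=1)-v[2],[*g,74],loss="soft_l1")
    print(len(P),g.round(1),np.abs(r.fun).mean().round(2),"free R",r3.x.round(1))
    return g
E
python3 - <<'E'
from lidfit import *
c=dict(np.load("w25.npz"))
lidfit(c,[617,-118.3],197.8)
E
```

```text
65 [ 617.7 -119.4] 0.23 free R [ 617.5 -119.    73.6]
```

Request:
{"method": "apply_moves", "body": {
  "targets": [
    [4.15,2.1,0,0],
    [4.15,2.1,0,0],
    [4.15,2.1,0,0],
    [4.15,2.1,0,0],
    [4.15,2.1,0,0],
    [0,0,0,0],
    [0,0,0,0],
    [0,0,0,0]
  ]
}}

```text
time_s: 48.05
eef_pos: [616.8, 113.2, 276.3]
ee_rot: [-0.001, 0.523, 0.852, -0.001]
force: [-0.3, -0.7, -1.3]
grip_width: 0.306
```

Run:
```python
from lidfit import *
c=snap("wrist","w26.png",None,1.25)
np.savez("w26.npz",**c)
goto(616,253.7,225)
s,p,M=tool();print(p)
lidfit(c,p[:2],197.8)
```

```text
turn 0.0 deg; shift after turn cm [12.59  6.3  -0.23]; before turn [12.59  6.3  -0.23]; j6 -27 t 48.1 F [-0.5  0.1 -1.3] g 0.30 jaw 26.9
[616.8651162  112.90520496 276.5960052 ]
65 [616.9 112.4] 0.93 free R [616.6 113.1  73.4]
```

View pics/w26.png

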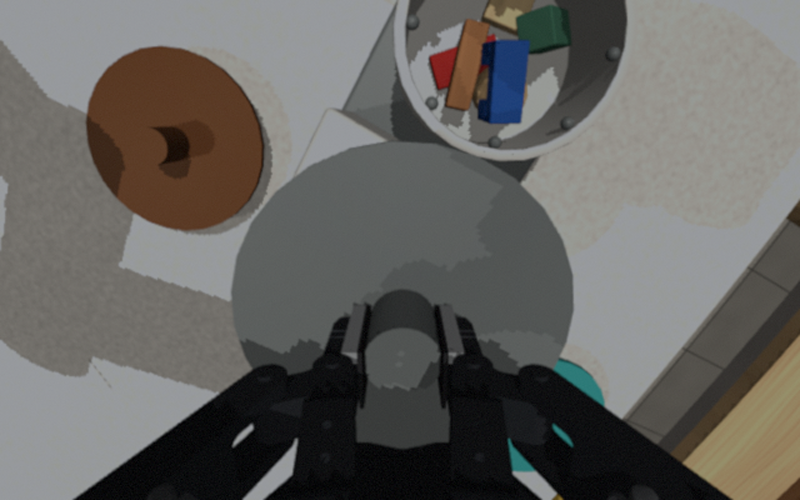

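Run:
```python
from h import *
from scipy.optimize import least_squares
c=dict(np.load("w26.npz"))
g=np.array([616,253.7])
vis=cv2.resize(c["img"][:,:,::-1],None,fx=4,fy=4,interpolation=cv2.INTER_CUBIC)
t=np.linspace(0,2*np.pi,180)
for R_ in (69,62):
    q=proj(c,np.c_[g[0]+R_*np.cos(t),g[1]+R_*np.sin(t),np.full(180,110)])*4+1.5
    cv2.polylines(vis,[q.astype(int)],True,(0,0,255),1)
cv2.imwrite("pics/w26b.png",vis[0:560,1220:2020])
```

View pics/w26b.png

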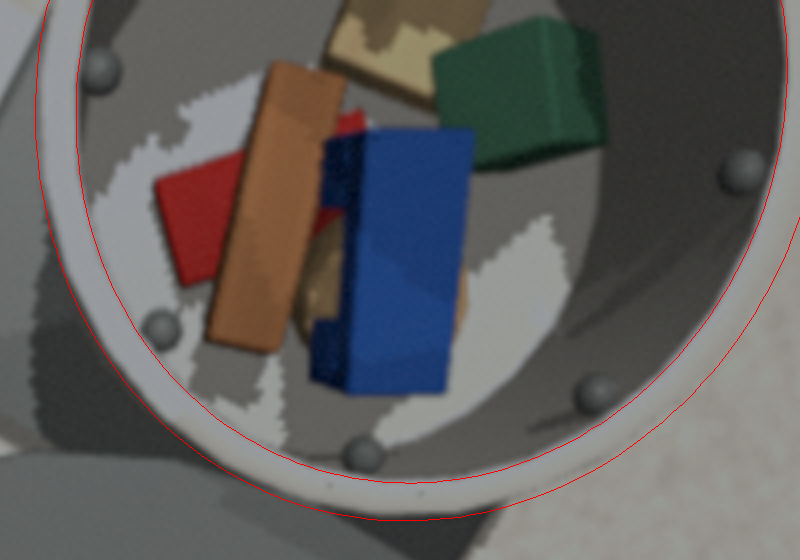

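Run:
```python
from h import *
goto(616,254.8,190)
```

```text
turn 0.0 deg; shift after turn cm [12.69  6.36  3.27]; before turn [12.69  6.36  3.27]; j6 -27 t 48.1 F [-0.5  0.1 -1.3] g 0.30 jaw 26.9
```

Request:
{"method": "apply_moves", "body": {
  "targets": [
    [4.2,2.12,0,0],
    [4.2,2.12,0,0],
    [3.3,1.6,0,0],
    [1,0.52,0,0],
    [0,0,0,0],
    [0,0,1.6,0],
    [0,0,1.6,0],
    [0,0,0,0]
  ]
}}

```text
time_s: 48.9
eef_pos: [615.7, 253.7, 243.2]
ee_rot: [-0.001, 0.523, 0.852, -0.002]
force: [-0.4, -0.2, -1.6]
grip_width: 0.305
```

Request:
{"method": "apply_moves", "body": {
  "targets": [
    [0,0,0,0],
    [0,0,0,0]
  ]
}}

```text
time_s: 49.1
eef_pos: [616.3, 255.3, 246.7]
ee_rot: [0.001, 0.523, 0.852, 0.001]
force: [0.9, -0.1, -0.6]
grip_width: 0.303
```

Run:
```python
from lidfit import *
goto(616,254.8,148)
c=snap("wrist","w27.png",None,1.25)
s,p,M=tool();print(p)
lidfit(c,p[:2],166)
snap("side","s27.png",(220,120,380,240),4)
```

```text
turn 0.0 deg; shift after turn cm [-0.03 -0.06  4.48]; before turn [-0.03 -0.06  4.48]; j6 -14 t 49.1 F [ 0.9 -0.1 -0.6] g 0.30 jaw 27.0
[616.24146115 255.5132761  246.65581591]
65 [616.7 254.6] 0.77 free R [617.  254.1  74.5]
```

View pics/w27.png

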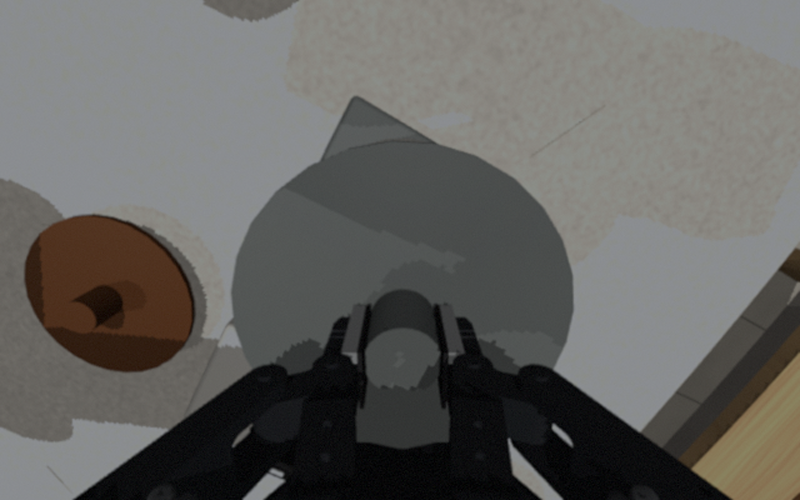

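View pics/s27.png

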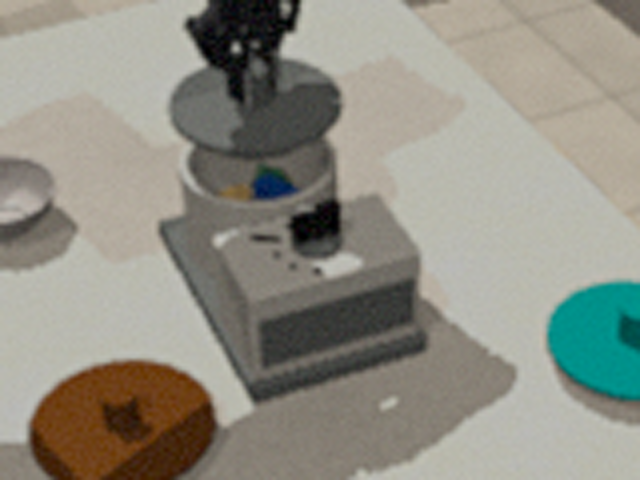

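Request:
{"method": "apply_moves", "body": {
  "targets": [
    [0,0,1.2,0],
    [0,0,1,0],
    [0,0,0.8,0],
    [0,0,0.4,0],
    [0,0,0.3,0],
    [0,0,0,0],
    [0,0,0,0]
  ]
}}

```text
time_s: 49.9
eef_pos: [615.9, 256.2, 208.8]
ee_rot: [0.0, 0.522, 0.853, 0.0]
force: [-0.4, 0.5, -1.6]
grip_width: 0.306
```

Request:
{"method": "apply_moves", "body": {
  "targets": [
    [0,0,0.3,0],
    [0,0,0.2,0],
    [0,0,0.2,0],
    [0,0,0,0]
  ]
}}

```text
time_s: 50.3
eef_pos: [616.1, 256.0, 202.1]
ee_rot: [0.001, 0.522, 0.853, 0.0]
force: [0.2, -0.3, 3.5]
grip_width: 0.305
```

Request:
{"method": "apply_moves", "body": {
  "targets": [
    [-0.08,-0.04,0.1,0],
    [0,0,0.2,0],
    [0,0,0.2,0],
    [0,0,0,0]
  ]
}}

```text
time_s: 50.7
eef_pos: [615.8, 255.2, 196.1]
ee_rot: [-0.0, 0.522, 0.853, -0.0]
force: [0.6, 0.6, -0.6]
grip_width: 0.308
```

Request:
{"method": "apply_moves", "body": {
  "targets": [
    [0,0,0.2,0],
    [0,0,0.2,0],
    [0,0,0,0]
  ]
}}

```text
time_s: 51.0
eef_pos: [615.6, 255.2, 193.8]
ee_rot: [0.0, 0.522, 0.853, -0.0]
force: [-5.2, -4.2, 9.9]
grip_width: 0.304
```

Request:
{"method": "apply_moves", "body": {
  "targets": [
    [0,0,0.1,0],
    [0,0,0.1,0],
    [0,0,0,0],
    [0,0,0,0]
  ]
}}

```text
time_s: 51.4
eef_pos: [615.6, 255.1, 193.7]
ee_rot: [0.001, 0.522, 0.853, 0.0]
force: [-10.5, -3.7, 21.2]
grip_width: 0.307
```

Run:
```python
from lidfit import *
c=snap("wrist","w28.png",None,1.25)
s,p,M=tool();print(p,s["force"])
lidfit(c,p[:2],116)
snap("side","s28.png",(220,120,380,240),4)
```

```text
[615.58425229 255.16949826 193.67067485] [-11.07624251  -4.22957786  21.27958215]
65 [615.8 254.2] 1.04 free R [615.5 255.   73.3]
```

View pics/s28.png

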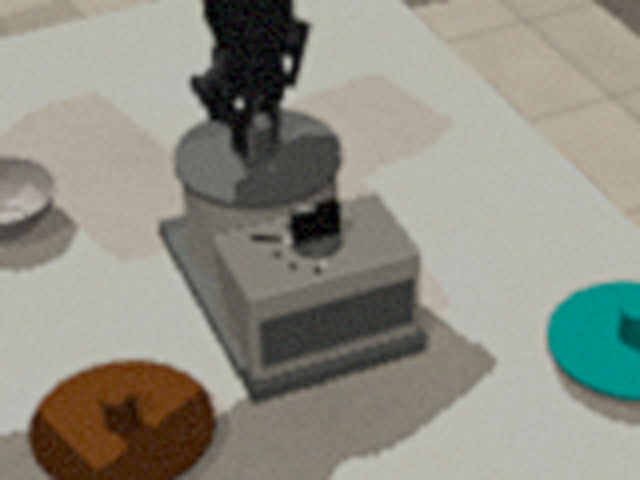

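Request:
{"method": "apply_moves", "body": {
  "targets": [
    [0,0,-0.1,0],
    [0,0,0,0],
    [0,0,0,0],
    [0,0,0,0],
    [0,0,0,0]
  ],
  "grip": 6
}}

```text
time_s: 52.0
eef_pos: [615.8, 255.3, 191.2]
ee_rot: [-0.0, 0.522, 0.853, -0.0]
force: [1.2, -0.6, -0.1]
grip_width: 0.704
```

Request:
{"method": "apply_moves", "body": {
  "targets": [
    [0,0,-3,0],
    [0,0,-4,0],
    [0,0,-3,0],
    [0,0,0,0],
    [0,0,0,0]
  ]
}}

```text
time_s: 52.5
eef_pos: [615.8, 255.2, 291.4]
ee_rot: [0.0, 0.522, 0.853, 0.0]
force: [-0.1, -0.1, -1.3]
grip_width: 0.7
```

Run:
```python
from lidfit import *
c=snap("wrist","w29.png",None,1.25)
np.savez("w29.npz",**c)
s,p,M=tool();print(p,s["force"])
lidfit(c,[615.8,254.5],116)
snap("side","s29.png",(220,120,380,240),4)
goto(608.6,120.7,235)
```

```text
[615.60210451 255.18466728 290.33461826] [-1.07321444  0.77788533  0.33951435]
87 [615.7 254.3] 1.82 free R [615.7 254.3  74. ]
turn 0.0 deg; shift after turn cm [-11.66  -6.73   0.11]; before turn [-11.66  -6.73   0.11]; j6 -15 t 52.6 F [0.4 0.5 0.2] g 0.71 jaw 27.0
```

View pics/s29.png

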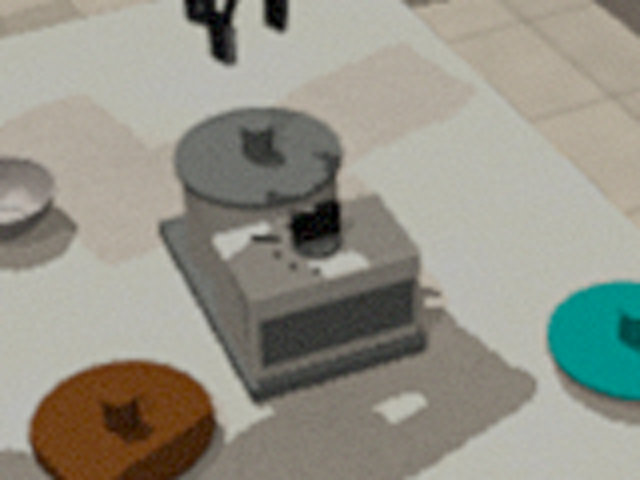

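View pics/w29.png

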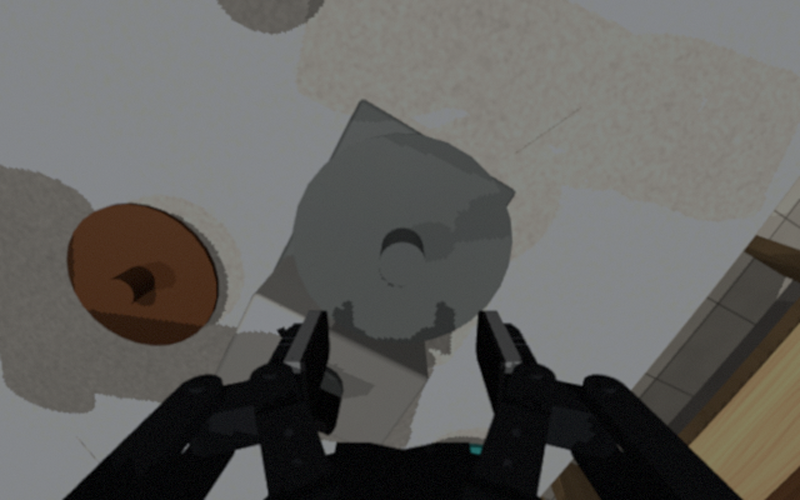

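Request:
{"method": "apply_moves", "body": {
  "targets": [
    [0,0,2,0],
    [0,0,2,0],
    [0,0,1.5,0],
    [0,0,0.7,0],
    [0,0,0,0],
    [0,0,0,0]
  ],
  "grip": 0
}}

```text
time_s: 53.2
eef_pos: [615.9, 255.3, 229.9]
ee_rot: [0.0, 0.522, 0.853, 0.0]
force: [-0.3, 0.4, -0.2]
grip_width: -0.003
```

Request:
{"method": "apply_moves", "body": {
  "targets": [
    [0,0,0.3,0],
    [0,0,0.3,0],
    [0,0,0,0]
  ]
}}

```text
time_s: 53.5
eef_pos: [615.7, 255.2, 223.2]
ee_rot: [-0.0, 0.522, 0.853, -0.0]
force: [-0.2, 0.2, 0.1]
grip_width: 0.0
```

Request:
{"method": "apply_moves", "body": {
  "targets": [
    [0,0,0.2,0],
    [0,0,0.2,0],
    [0,0,0,0]
  ]
}}

```text
time_s: 53.8
eef_pos: [615.9, 255.3, 220.7]
ee_rot: [0.0, 0.522, 0.853, 0.0]
force: [-2.7, -1.9, 6.5]
grip_width: -0.002
```

Request:
{"method": "apply_moves", "body": {
  "targets": [
    [0,0,0.2,0],
    [0,0,0.1,0],
    [0,0,0,0]
  ]
}}

```text
time_s: 54.1
eef_pos: [615.9, 255.3, 220.6]
ee_rot: [0.001, 0.522, 0.853, 0.001]
force: [-10.1, -3.2, 22.7]
grip_width: -0.002
```

Request:
{"method": "apply_moves", "body": {
  "targets": [
    [0,0,-2,0],
    [0,0,-4,0],
    [0,0,-2,0],
    [0,0,0,0],
    [0,0,0,0]
  ]
}}

```text
time_s: 54.6
eef_pos: [615.7, 255.2, 295.8]
ee_rot: [-0.0, 0.522, 0.853, -0.0]
force: [-0.3, 0.5, -0.7]
grip_width: 0.002
```

Run:
```python
from h import *
# dial jaw: bar direction = steriliser yaw -2.7 + 180 ; jaw perpendicular
goto(608.6,120.7,250,np.radians(-2.7+90))
c=snap("side","s30.png",(220,120,380,240),4)
```

```text
turn -60.3 deg; shift after turn cm [  0.07 -13.47  -0.81]; before turn [-11.66  -6.74  -0.81]; j6 -15 t 54.6 F [-0.3  0.5 -0.7] g 0.00 jaw 27.0
```

Request:
{"method": "apply_moves", "body": {
  "targets": [
    [0,0,0,-8.58],
    [0,0,0,-8.58],
    [0,0,0,-8.58],
    [0,0,0,-8.58],
    [0,0,0,-8.58],
    [0,0,0,-8.58],
    [0,0,0,-8.58],
    [0,0,0,0]
  ],
  "grip": 5
}}

```text
time_s: 55.45
eef_pos: [615.6, 255.2, 294.8]
ee_rot: [-0.001, 0.025, 1.0, -0.0]
force: [0.5, 0.2, -0.6]
grip_width: 0.586
```

Request:
{"method": "apply_moves", "body": {
  "targets": [
    [0,-4.5,0,0],
    [0,-4.5,0,0],
    [0,-4.5,0,0],
    [0,0,0,0],
    [0,0,0,0]
  ]
}}

```text
time_s: 55.95
eef_pos: [608.9, 119.8, 295.9]
ee_rot: [-0.001, 0.028, 1.0, 0.0]
force: [0.9, 0.4, 0.9]
grip_width: 0.586
```

Run:
```python
from h import *
c=snap("wrist","w31.png",None,1.25)
np.savez("w31.npz",**c)
goto(608.6,120.7,145,np.radians(-2.7+90))
print(proj(c,[[608.6,120.7,149]])*1.25)
```

```text
turn -0.4 deg; shift after turn cm [ 0.02 -0.01  9.7 ]; before turn [ 0.02 -0.01  9.7 ]; j6 -87 t 56.0 F [-0.2  0.8 -0.6] g 0.58 jaw 86.9
[[404.26241354 261.29255373]]
```

View pics/w31.png

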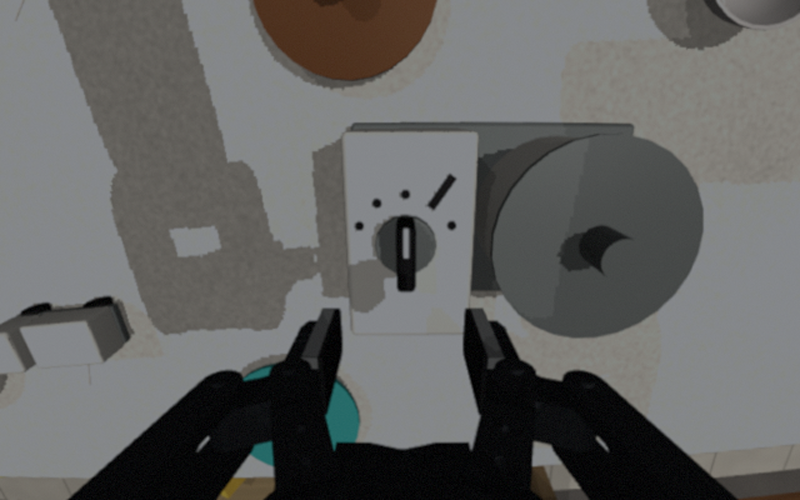

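Request:
{"method": "apply_moves", "body": {
  "targets": [
    [0,0.05,4,-0.3],
    [0,0,3,0],
    [0,0,2,0],
    [0,0,1,0],
    [0,0,0,0],
    [0,0,0,0]
  ]
}}

```text
time_s: 56.6
eef_pos: [609.3, 121.5, 197.4]
ee_rot: [0.001, 0.023, 1.0, 0.0]
force: [0.1, -0.1, 0.8]
grip_width: 0.585
```

Run:
```python
from h import *
c=snap("wrist","w32.png",None,1.25)
goto(608.6,120.7,141,np.radians(-2.7+90))
```

```text
turn 0.1 deg; shift after turn cm [ 0.08 -0.07  0.29]; before turn [ 0.08 -0.07  0.29]; j6 -87 t 56.6 F [ 0.6  0.1 -0.5] g 0.59 jaw 87.4
```

View pics/w32.png

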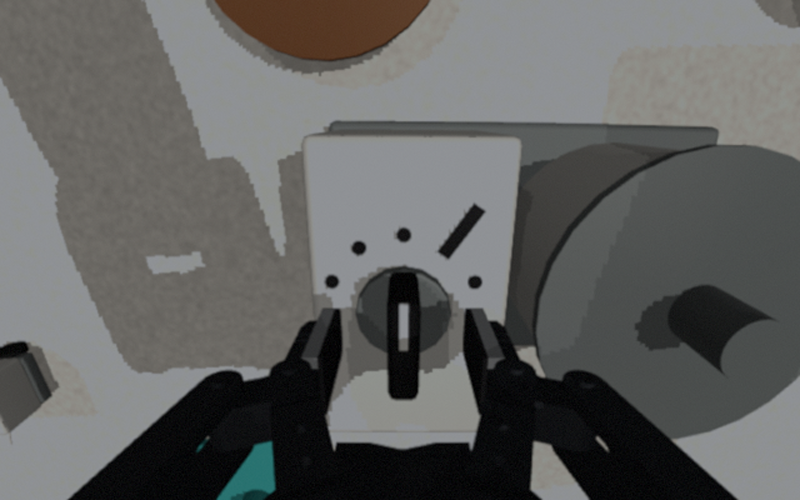

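Request:
{"method": "apply_moves", "body": {
  "targets": [
    [0.05,0,0.2,0],
    [0,0,0,0],
    [0,0,0,0],
    [0,0,0,0],
    [0,0,0,0],
    [0,0,0,0]
  ],
  "grip": 0,
  "force": 40
}}

```text
time_s: 57.25
eef_pos: [608.5, 121.5, 195.1]
ee_rot: [0.0, 0.023, 1.0, 0.001]
force: [-0.5, 5.4, 3.8]
grip_width: 0.133
```

Run:
```python
from h import *
c=snap("wrist","w33.png",None,1.25)
goto(608.6,120.7,141,np.radians(-2.7+90))
```

```text
turn 0.1 deg; shift after turn cm [-0.01 -0.08  0.02]; before turn [-0.01 -0.08  0.02]; j6 -87 t 57.3 F [-1.   5.2  3.7] g 0.13 jaw 87.4
```

View pics/w33.png

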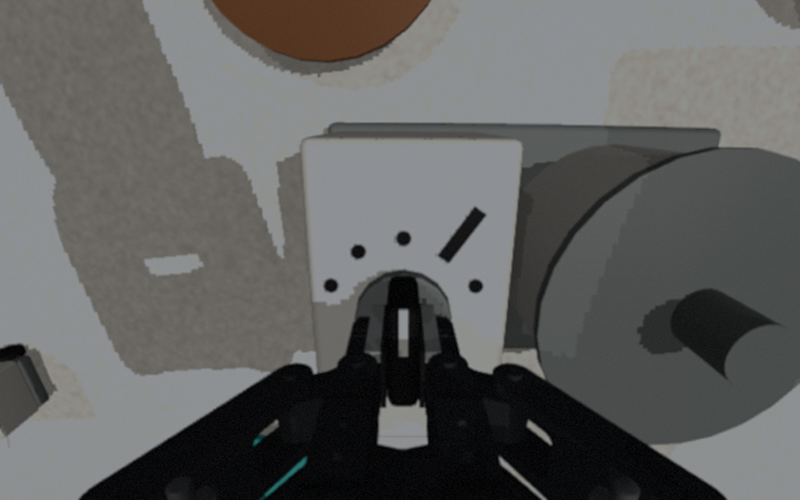

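Request:
{"method": "apply_moves", "body": {
  "targets": [
    [0,0.07,0,0],
    [0,0,0,5.8],
    [0,0,0,5.8],
    [0,0,0,5.8],
    [0,0,0,5.8],
    [0,0,0,5.8],
    [0,0,0,5.4],
    [0,0,0,0]
  ]
}}

```text
time_s: 58.1
eef_pos: [608.5, 121.8, 195.0]
ee_rot: [0.0, 0.318, 0.948, 0.0]
force: [-2.1, 4.0, 5.3]
grip_width: 0.131
```

Request:
{"method": "apply_moves", "body": {
  "targets": [
    [0,0,0,0],
    [0,0,0,0]
  ]
}}

```text
time_s: 58.3
eef_pos: [608.6, 121.8, 195.1]
ee_rot: [0.0, 0.317, 0.949, 0.0]
force: [-0.3, 3.8, 5.0]
grip_width: 0.132
```

Run:
```python
from h import *
c=snap("wrist","w34.png",None,1.25)
goto(608.6,120.7,141,np.radians(-2.7+90-34.4))
s,p,M=tool();print(s["wrist_torque"])
```

```text
turn 0.2 deg; shift after turn cm [-0.07 -0.08  0.02]; before turn [-0.07 -0.08  0.02]; j6 -53 t 58.4 F [-1.5  3.5  5.3] g 0.13 jaw 53.1
[ 0.47193378  0.32923748 -0.07992425]
```

View pics/w34.png

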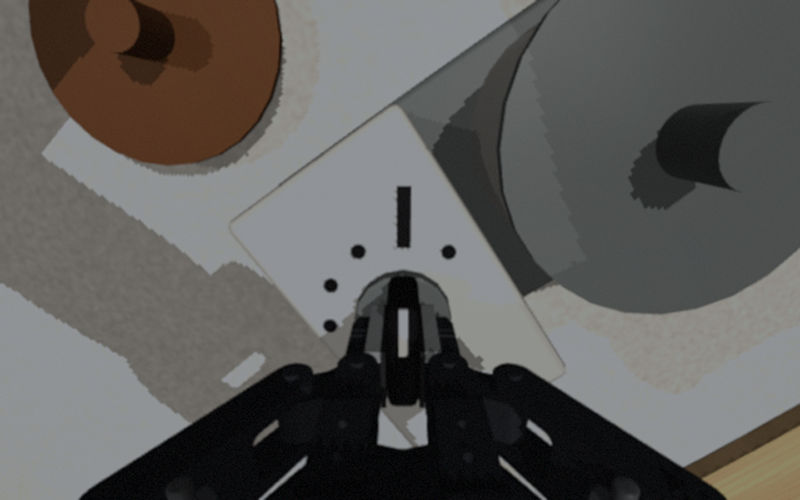

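Request:
{"method": "apply_moves", "body": {
  "targets": [
    [0,0,0,0],
    [0,0,0,0],
    [0,0,0,0],
    [0,0,0,0],
    [0,0,-2,0],
    [0,0,-4,0],
    [0,0,-5,0],
    [0,0,-5,0]
  ],
  "grip": 5
}}

```text
time_s: 59.15
eef_pos: [608.1, 121.5, 356.2]
ee_rot: [-0.0, 0.317, 0.948, -0.0]
force: [0.5, -0.5, -0.5]
grip_width: 0.583
```

Request:
{"method": "apply_moves", "body": {
  "targets": [
    [0,0,-5,0],
    [0,0,0,0],
    [0,0,0,0]
  ]
}}

```text
time_s: 59.45
eef_pos: [608.5, 121.6, 404.9]
ee_rot: [0.001, 0.317, 0.948, 0.0]
force: [0.6, -0.7, -1.1]
grip_width: 0.589
```

Run:
```python
from h import *
c=snap("wrist","w35.png",None,1.25)
c=snap("side","s35.png",(180,100,480,370),2.6)
c=snap("top","top35.png",(205,95,485,275),2.8)
```

```text
(no output)
```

View pics/w35.png

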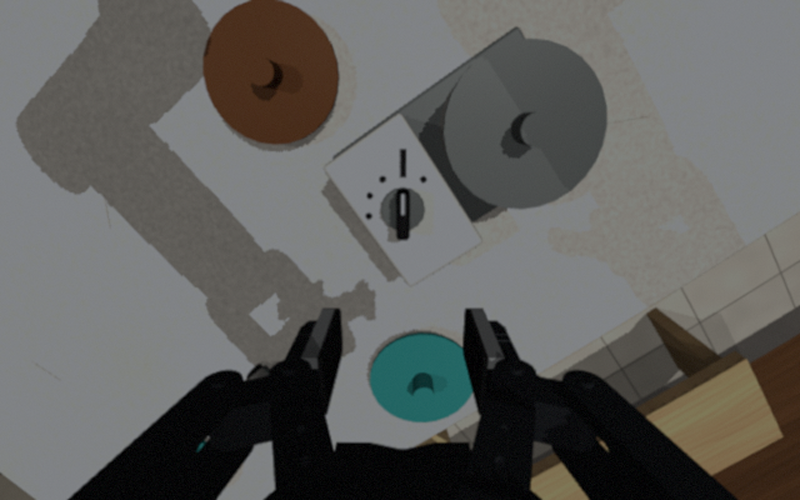

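View pics/s35.png

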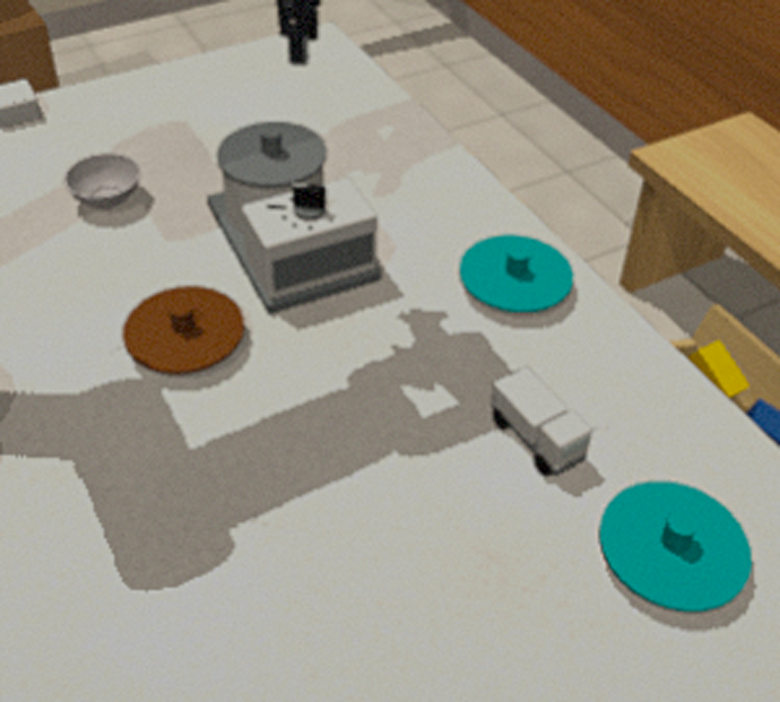

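View pics/top35.png

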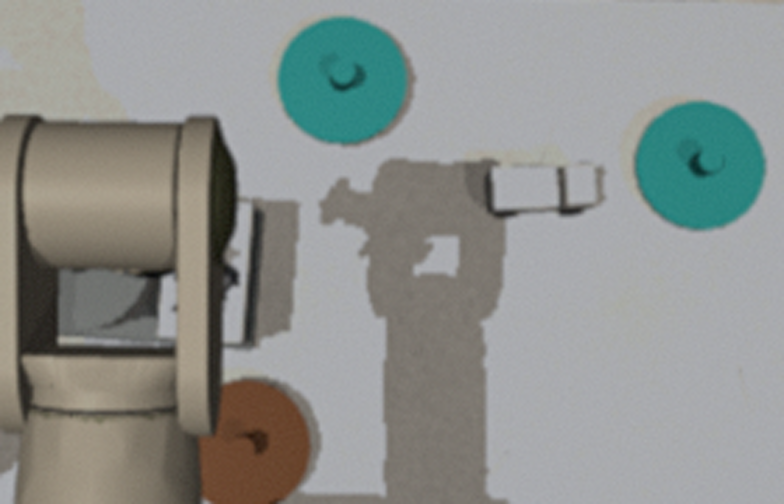

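```bash
python3 -c "
from rig import ctrl
print(ctrl.finish_job())"
```

```text
the job is handed in; nothing more can be done
None
```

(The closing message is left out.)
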